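# Nip up a boiler safety valve with an adjustable wrench

### The job

Take the adjustable wrench from the rubber mat, lay it with its jaws open over the hexagon of the safety valve on the tilted boiler, and with a fingertip roll its worm until the jaws close snugly on the flats. Then tighten the valve clockwise with the wrench until its red line meets the red line on the boiler lid, without going well past it, and lay the wrench flat on the mat again. Leave the other things where they are.

Things in the scene. Friction and masses are not known exactly. Their poses are not given: they have to be found in the camera images.
- nut (a point): centre of the safety valve's brass hexagon, 7.5 mm above the boiler lid it stands on. 28 mm across flats, 32 across corners, 15 high; on it a slim round body, 18 mm wide, to 56 mm above the lid. Turns with the valve: z square to the lid, x parallel to two flats. The wrench fits with its x axis along this x, or turned from it by any multiple of 60 degrees about z.
- valve (a joint): turn of the safety valve, rad, growing clockwise as seen from above; 0 where the red line on its hexagon meets the red line on the lid; starts loose at -0.75 to -1.15. It turns against dry friction of about 0.3 N m. At 0 the nut's x axis points up the slope, 7.5 degrees clockwise of it.
- lid (a point): centre of the boiler's flat brass lid, 120 mm wide, on a stainless tray propped at a slope: x points up the slope (28 degrees above level, away from the robot), y to the left, z square to the lid. The nut is 30 mm down the slope from here. Nothing else rises above the lid plane but a black coil and a grey switch, 105 mm to either side and 63 mm down the slope, up to 26 mm above it.
- wrench_jaw (a point): middle of the mouth of the steel adjustable wrench (190 mm, 0.25 kg, lies flat, head 14 mm thick), 7 mm above its underside: the hexagon's centre sits here, within 1 mm, once snug. z up; x from the mouth into the head: the mouth opens to -x. Fixed jaw face at y = +14 mm, moving jaw on the -y side, mouth floor at x = 17 mm, jaw tips at x = -20 mm.
- wrench_grip (a point): grip point on the wrench's handle, 6 mm above the underside, 92 mm along x and -29 mm along y of the wrench from the middle of the mouth. Same axes as wrench_jaw. Here the handle is a straight bar 22 mm wide, 12 mm thick, along (0.924, -0.383) in the wrench's x, y, from 20 mm nearer the head to 75 mm further out. Centre of mass: 38 mm nearer the head.
- worm_top (a point): top of the knurled worm that shows in the wrench's upper face, 31 mm along x, -6 mm along y from the middle of the mouth. The worm is a roller, radius 8.3 mm, 17 mm long along the wrench's y, standing 3 mm proud of the face. Same axes as wrench_jaw; does not turn with the worm.
- jaw (a joint): how far the moving jaw has closed, m: the opening is 36 mm minus this, and it is snug on the hexagon at 0.008. Starts at 0 to 0.0036. Moved by the worm only, which locks it.
- worm: the worm; origin at its middle, frame turns as it rolls. A fingertip pressed on the worm's top and drawn towards the mouth (the wrench's -x) closes the jaws, about 0.14 mm for each mm drawn; drawn towards the handle it opens them. Takes about 4 N along the rim (press with 8 to 20 N); stays where it is left.
- mat: black rubber tool mat, 300 mm along its x, 240 mm along its y, 6 mm thick, fixed to the bench, left or right of the boiler; origin at the centre of its underside. The wrench starts on it, a screwdriver lies near its +y edge.
- wrench: the adjustable wrench; origin on its underside below the middle of the mouth, axes as wrench_jaw
- screwdriver: red-handled screwdriver, 190 mm long, on the mat; leave alone
- portafilter: steel portafilter with black handle in the aluminium parts tray; leave alone
- shower_screen: steel disc, 58 mm wide, in the parts tray; leave alone
- tamper: steel coffee tamper, 58 mm wide, 84 mm high, standing before the boiler; leave alone
- milk_jug: steel milk jug, 76 mm wide, 95 mm high, on the robot's side of the boiler; leave alone
- grease_jar: jar with a white cap, 60 mm wide, 55 mm high, on the robot's side of the boiler; leave alone
- brush: brush, 180 mm long, lying to the right of the boiler's far end; leave alone
Things that resemble listed ones, but are neither listed nor needed, are in the scene too. Of the things that look like the wrench, the middle-sized one is meant.

How it is judged (in metres and radians):
On the way, in this order (a step that is already met when the one before it is completed fails the run):
1. the wrench, its jaws still open, lies round the valve's hexagon on the boiler lid (z of wrench_jaw in the frame of nut between -0.006 and 0.006 m and angle between the z axis of wrench_jaw and the z axis of nut, either way round below 0.15 rad and horizontal distance between wrench_jaw and nut below 0.012 m and value of joint jaw below 0.0055 m), for 0.2 s.
2. with a finger on the worm, the jaws are closed on the hexagon with less than 1.5 mm of play (z of wrench_jaw in the frame of nut between -0.006 and 0.006 m and angle between the z axis of wrench_jaw and the z axis of nut, either way round below 0.15 rad and horizontal distance between wrench_jaw and nut below 0.007 m and value of joint jaw above 0.0065 m and contact force between the fingers and worm above 0.3 N and value of joint valve below -0.3 rad), for 0.04 s.
3. with the wrench still snug on the hexagon, the valve is turned until its line meets the line on the lid (within 8 degrees) (z of wrench_jaw in the frame of nut between -0.006 and 0.006 m and angle between the z axis of wrench_jaw and the z axis of nut, either way round below 0.15 rad and horizontal distance between wrench_jaw and nut below 0.008 m and value of joint jaw above 0.0065 m and value of joint valve between -0.14 and 0.14 rad), for 0.1 s.
At the end, for the whole second after the job is handed in: The valve's red line stands within 8 degrees of the line on the lid, and the wrench lies flat and still on the rubber mat, let go (value of joint valve between -0.14 and 0.14 rad and x of wrench_jaw in the frame of mat between -0.16 and 0.16 m and y of wrench_jaw in the frame of mat between -0.13 and 0.13 m and x of wrench_grip in the frame of mat between -0.16 and 0.16 m and y of wrench_grip in the frame of mat between -0.13 and 0.13 m and height (world z) of wrench_jaw below 0.02 m and angle between wrench_jaw's own z axis and vertical below 0.1 rad and linear speed of wrench below 0.02 m/s); the robot touches nothing.
It fails at once if another thing on the bench is shifted by more than 30 mm (distance of any of screwdriver, portafilter, shower_screen, tamper, milk_jug, grease_jar, brush from where it was at the start of the episode above 0.03 m).
It fails at once if the valve is turned more than 20 degrees past the line (value of joint valve above 0.35 rad).
It also fails if it takes over 72 s, if anything falls off the work surface, if the arm or the gripper's body presses on something with over 40 N, if the wrist force passes 120 N, or if a joint passes its speed limit or range.

### The arm

A 7-joint arm with a two-finger parallel gripper is mounted at the origin on the work surface. World frame = base frame: x ahead of the robot, y to its left, z up, the work surface at z = 0. Lengths are in mm, angles in rad, forces in N, time in s.
With the tool pointing down it reaches from about 425 to 975 mm from the base axis. Payload 16.7 kg.
Tool frame: the origin (TCP) lies at the centre of the arm's flange, where the gripper is bolted on; the fingertips stand 173 mm ahead of it and the grasp point (between the pads) lies 155 mm ahead of it; z points along the fingers, y is the line along which they close (so a half turn about z gives the same grasp; the last joint's range is limited). The gripper opens to 85 mm and grips with 20 to 120 N. Pads are 22 mm wide; open, the fingers measure 114 mm over their backs; the gripper's body (76 mm by 85 mm) begins 54 mm behind the grasp point. The pads swing forward as they close: fully open they stand 13 mm farther back than shut.
Start: joints at [-1.317, 0.426, 0.074, 1.606, -0.034, 1.111, -0.067], TCP at [264.606, 620.944, 404.702] pointing down, gripper open.
Joint ranges: [-2.85, 2.85], [-0.5, 2.14], [-1.23, 1.37], [0.21, 2.46], [-1.02, 4.16], [0.16, 2.05], [-2.73, 2.73]. Speed limits (rad/s): [1.89, 1.89, 2.39, 2.39, 3.01, 3.01, 3.01].

### API

Orientations are given as a rotation vector (axis times angle).
In Python, from station import arm, viewer gives the robot as it stands.
- The arm moves only by the shell command python3 -m handwheel 'ROWS' [FORCE]. ROWS is JSON, one flat list of numbers, 7 for each row, row after row: the turn, a rotation vector about the tool's x, y, z scaled (see below), then the shift along the tool's x, y, z scaled (see below), then the gripper's target within -1 to 1 (shut at 1, half-way at 0, fully open at -1). In form: [rx, ry, rz, x, y, z, gripper, rx, ry, rz, x, y, z, gripper, ...]. A call has 1 to 12 rows; each row is the pose to reach, as a shift and turn from the pose commanded when the call began, along the tool's axes at that moment; what a row does not reach only later rows make up. The controller multiplies each number of a shift by 600 mm and each number of a turn by pi/2 rad. A row lasts 1/10 s, in which the tool goes at most 50 mm and 8.59 degrees, less where a joint would pass 70% of its speed; a pose out of reach is approached as far as the arm can. A call with a number of a shift or a turn outside -1 to 1 is refused whole. A call with a gripper value outside its range is refused whole. The fingers move at their own pace and stop on an object; FORCE is the grip in N (left out, the last holds). Time passes only in rows, so rows that repeat a pose let the fingers close. It gives the time, the measured TCP pose, the force, the opening and the grip force at its end, in the units of the state.
- arm.get_obs(): the state, without advancing time (a new reading comes with each control period).
- viewer.grab_frame(name): name is "scene" or "side" or "wrist"; returns a dict with "image" (420x560x3 uint8, red, green, blue), "fx", "fy", "cx", "cy" (pixels), "rvec" (rotation vector, rad) and "tvec" (3), from world to camera coordinates, as OpenCV has them; the wrist camera has in their place "tool_from_camera" (4x4, takes a point from camera to tool coordinates, whose origin is the TCP and whose axes are the flange's). Camera axes: x right, y down, z forward; pixel columns grow to the right and rows downward; lengths in mm; the calibration is good to about 2 mm. A picture is of the moment at which its call begins: read the wrist's pose just before it. There is no depth.
- arm.close_job(): hands the job in; it is judged then, once.
The state is a dict: "time_s": time; "joint_pos": joint angles; "joint_velocities": joint speeds; "joint_efforts": joint torques, N m; "position": TCP position; "eef_rot": TCP orientation; "force": force on the tool from outside, world axes, zero at the start; "ft_torque": the same for the moment, N m; "width": opening from 0.0 (shut) to 1.0 (fully open); "finger_force": force on a finger pad.
Only numpy, scipy, OpenCV 4.12 (cv2) and the standard library are available. Lean on these libraries where they do the work, as an engineer would, in place of code of your own. Each camera call takes 0.05 s, during which the arm holds its last target. There are 200 camera calls.

## Working session

There is one attempt and no reset: what is moved stays moved. The work goes in short steps, Python scripts to look and compute and a shell command to move; the robot and the scene stay as the last step left them, time stands still between calls to the robot, and variables do not carry over. Pictures are saved under pics/ and viewed, at most 10 in all, crops included, and the job is handed in when it is done.

```bash
mkdir -p pics; ls; python3 - <<'E'
from station import arm, viewer
import cv2,numpy as np
o=arm.get_obs();print(o)
a=viewer.grab_frame("scene");b=viewer.grab_frame("side");c=viewer.grab_frame("wrist")
np.savez("f0.npz",**{k+n:v for n,f in zip("sdw",(a,b,c)) for k,v in f.items()})
for n,f in (("scene",a),("side",b),("wrist",c)):
    cv2.imwrite(f"pics/{n}0.png",cv2.cvtColor(f["image"],cv2.COLOR_RGB2BGR))
    print({k:v for k,v in f.items() if k!="image"})
E
```

```text
pics
{'time_s': 0.0, 'joint_pos': array([-1.31748043,  0.42673698,  0.07385227,  1.60662549, -0.03411046,
        1.11079349, -0.06711298]), 'joint_velocities': array([-2.05389554e-03, -2.74170708e-04,  8.62728329e-05, -1.20125705e-03,
        6.38921783e-04, -5.12535947e-05,  1.61954408e-03]), 'joint_efforts': array([ 1.37056537e-03, -9.49822712e+01,  3.76215577e+00, -4.63531709e+01,
        1.94173353e-02,  9.98928415e-03,  9.23628960e-06]), 'position': array([264.54369121, 620.79306537, 403.99901129]), 'eef_rot': array([-6.28516301e-01, -3.07790120e+00,  2.02960733e-03]), 'force': array([-0.16779658,  0.30238939,  0.23638344]), 'ft_torque': array([-0.00690638, -0.05945519,  0.065807  ]), 'finger_force': 0.0, 'width': 1.001693850229086}
{'fx': 444.66995739245243, 'fy': 444.66995739245243, 'cx': 285.55339399354705, 'cy': 208.0699083005974, 'rvec': array([ 0.86715974,  2.61615953, -0.94570865]), 'tvec': array([ 410.15272563,  -91.93062787, 1617.39547392])}
{'fx': 449.86071387421197, 'fy': 449.86071387421197, 'cx': 273.073434275873, 'cy': 213.3385540068932, 'rvec': array([ 2.02069331, -0.8097428 ,  0.45612882]), 'tvec': array([-387.34910245,  240.37942911, 1305.38448613])}
{'fx': 341.1607074288053, 'fy': 341.1607074288053, 'cx': 281.0068635284792, 'cy': 211.5715122721898, 'tool_from_camera': array([[ 4.19004047e-05, -9.45233204e-01, -3.26395755e-01,
         8.34065984e+01],
       [ 9.99999830e-01,  2.29318972e-04, -5.35728504e-04,
         3.10609785e-01],
       [ 5.81237109e-04, -3.26395677e-01,  9.45233053e-01,
         3.04922815e+01],
       [ 0.00000000e+00,  0.00000000e+00,  0.00000000e+00,
         1.00000000e+00]])}
```

View pics/scene0.png

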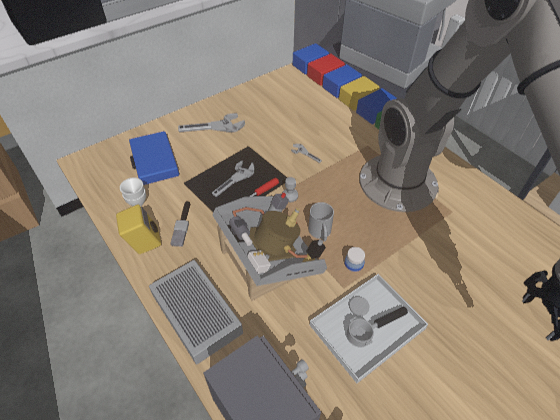

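View pics/wrist0.png

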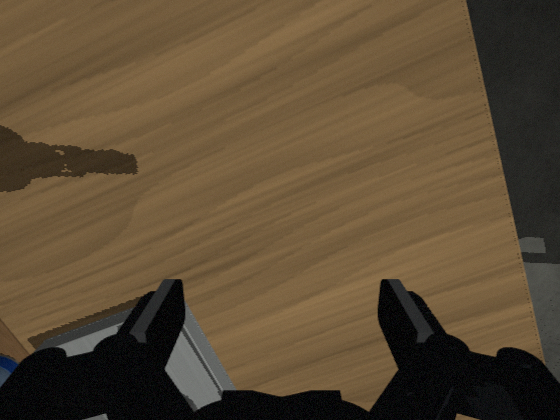

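The scene view shows the boiler at about (265,245). The black mat, with corners near (185,183) and (250,147), carries the middle wrench (head ≈(247,170), handle end ≈(215,192)) and the screwdriver. The wrist view shows only bench and a corner of the parts tray.

```bash
cat > h.py <<'E'
import numpy as np,cv2
from scipy.spatial.transform import Rotation as R
from station import arm, viewer
def cam(n,f=None,obs=None):
    """returns frame dict with K, world-from-camera Rm, origin"""
    if n=="wrist" and obs is None: obs=arm.get_obs()
    f=f or viewer.grab_frame(n)
    f=dict(f)
    if n=="wrist":
        T=f["tool_from_camera"]; W=R.from_rotvec(obs["eef_rot"]).as_matrix()
        f["R"]=W@T[:3,:3]; f["o"]=W@T[:3,3]+obs["position"]
    else:
        M=R.from_rotvec(f["rvec"]).as_matrix(); f["R"]=M.T; f["o"]=-M.T@f["tvec"]
    return f
def ray(f,p):
    p=np.asarray(p,float).reshape(-1,2)
    d=np.c_[(p[:,0]-f["cx"])/f["fx"],(p[:,1]-f["cy"])/f["fy"],np.ones(len(p))]
    return d@f["R"].T
def onplane(f,p,n,c):
    d=ray(f,p); n=np.asarray(n,float); return f["o"]+d*((np.asarray(c,float)-f["o"])@n/(d@n))[:,None]
def onz(f,p,z): return onplane(f,p,[0,0,1],[0,0,z])
def proj(f,P):
    q=(np.asarray(P,float).reshape(-1,3)-f["o"])@f["R"]
    return np.c_[q[:,0]/q[:,2]*f["fx"]+f["cx"],q[:,1]/q[:,2]*f["fy"]+f["cy"]]
def save(f,name,img=None): cv2.imwrite(f"pics/{name}.png",cv2.cvtColor(f["image"] if img is None else img,cv2.COLOR_RGB2BGR))
def rel(target_p,target_R,obs=None):
    """shift and turn units (tool axes) from present measured pose to target"""
    o=obs or arm.get_obs(); W=R.from_rotvec(o["eef_rot"])
    return (W.inv()*R.from_matrix(target_R)).as_rotvec()/(np.pi/2), W.inv().apply(np.asarray(target_p)-o["position"])/600
E
python3 - <<'E'
from h import *
z=np.load("f0.npz")
g=lambda s:{k:z[k+s] for k in ("image","fx","fy","cx","cy","rvec","tvec")}
a=cam("scene",g("s"));b=cam("side",g("d"))
np.set_printoptions(precision=1,suppress=True)
print(a["o"],b["o"])
print("mat",onz(a,[(185,183),(250,147),(292,183),(220,222)],6))
print("wrench head,end",onz(a,[(247,170),(215,192)],13))
print("jug,jar",onz(a,[(320,210),(357,252)],90))
print("lid",onz(a,[(277,232)],150))
E
python3 - <<'E'
import cv2
i=cv2.imread('pics/side0.png');cv2.imwrite('pics/side0b.png',cv2.resize(i,None,fx=1.4,fy=1.4,interpolation=cv2.INTER_CUBIC))
E
```

```text
[1005.9  632.1 1175.3] [-401.1 -959.2  911.6]
mat [[ 625.7 -451.     6. ]
 [ 331.  -471.6    6. ]
 [ 316.  -223.7    6. ]
 [ 618.2 -224.4    6. ]]
wrench head,end [[ 413.6 -368.2   13. ]
 [ 564.3 -344.2   13. ]]
jug,jar [[365.3 -16.3  90. ]
 [380.5 172.5  90. ]]
lid [[553.3   9.5 150. ]]
```

View pics/side0b.png

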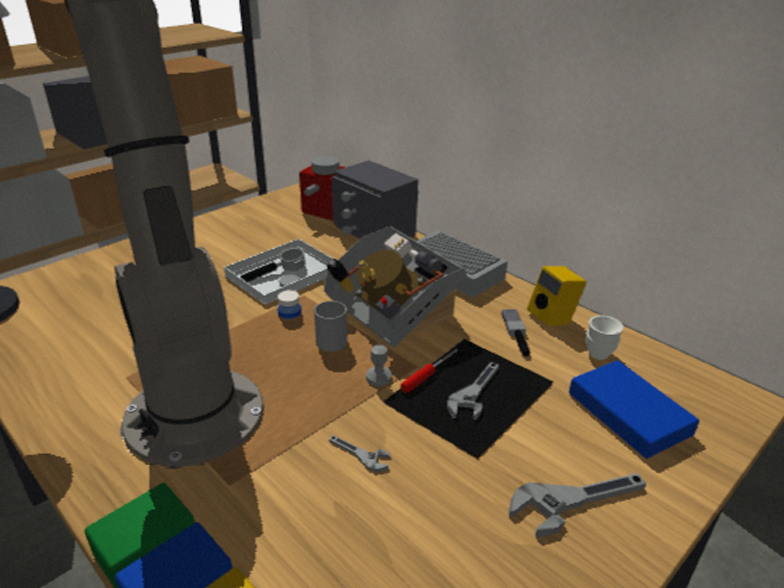

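The side view shows the mat at lower right with the wrench (head ≈(465,405), handle end ≈(490,370) in the 1.4× picture) and screwdriver. The boiler's brass lid is at ≈(390,275), with the valve on its robot side at ≈(370,268).

```bash
python3 - <<'E'
from h import *
z=np.load("f0.npz")
g=lambda s:{k:z[k+s] for k in ("image","fx","fy","cx","cy","rvec","tvec")}
a=cam("scene",g("s"));b=cam("side",g("d"))
np.set_printoptions(precision=3,suppress=True)
def tri(p,q):
    d1=ray(a,p)[0];d2=ray(b,q)[0];A=np.c_[d1,-d2];s=np.linalg.lstsq(A,b["o"]-a["o"],rcond=None)[0]
    P,Q=a["o"]+d1*s[0],b["o"]+d2*s[1];return (P+Q)/2,np.linalg.norm(P-Q)
print(tri((276,230),(280,194)),tri((293,219),(264,190)))
W=R.from_rotvec(arm.get_obs()["eef_rot"]).as_matrix();print(W)
def crop(f,c,s=60,m=5):
    im=f["image"][c[1]-s:c[1]+s,c[0]-s:c[0]+s];return cv2.resize(im,None,fx=3.3,fy=3.3,interpolation=cv2.INTER_CUBIC)
save(a,"boil",np.hstack([crop(a,(275,240)),crop(b,(280,200))]))
# a viewing pose: TCP target (600,130,480), tool down same attitude
for t in ([620,150,560],[560,-300,520]): print(rel(t,W))
E
```

```text
(array([547.267, -14.314, 130.911]), np.float64(12.5182004694853)) (array([494.044,   3.67 , 160.407]), np.float64(4.753410613435111))
[[-0.92   0.392 -0.   ]
 [ 0.392  0.92  -0.001]
 [-0.    -0.001 -1.   ]]
(array([ 0., -0.,  0.]), array([-0.853, -0.49 , -0.259]))
(array([ 0., -0.,  0.]), array([-1.055, -1.219, -0.192]))
```

View pics/boil.png

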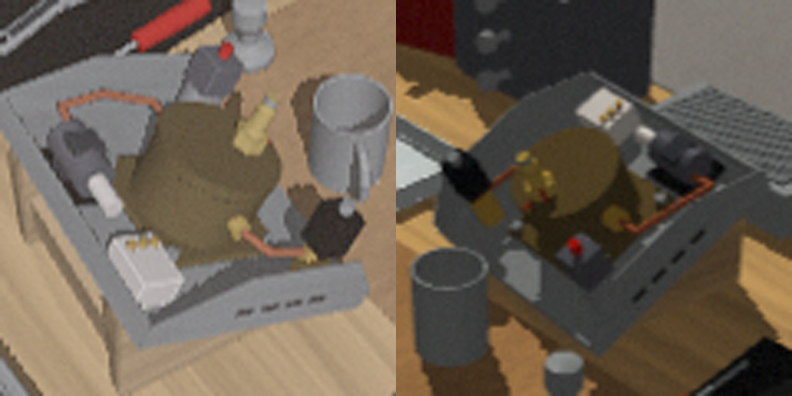

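The boiler crops show the valve clearly: hexagon at scene ≈(291,222) and top ≈(297,211), and side hexagon ≈(263,198) and top ≈(258,188). I'll move the wrist over the boiler for a near look.

```bash
python3 -m handwheel '[0,0,0,-0.81,-0.727,-0.26,-1, 0,0,0,-0.81,-0.727,-0.26,-1, 0,0,0,-0.81,-0.727,-0.26,-1, 0,0,0,-0.81,-0.727,-0.26,-1, 0,0,0,-0.81,-0.727,-0.26,-1, 0,0,0,-0.81,-0.727,-0.26,-1, 0,0,0,-0.81,-0.727,-0.26,-1, 0,0,0,-0.81,-0.727,-0.26,-1, 0,0,0,-0.81,-0.727,-0.26,-1, 0,0,0,-0.81,-0.727,-0.26,-1, 0,0,0,-0.81,-0.727,-0.26,-1, 0,0,0,-0.81,-0.727,-0.26,-1]'
```

```text
time_s: 1.35
position: [511.6, 90.0, 544.7]
eef_rot: [0.628, 3.078, 0.001]
force: [1.9, 0.4, -0.9]
width: 0.999
finger_force: 0.0
```

```bash
python3 - <<'E'
from h import *
o=arm.get_obs();f=cam("wrist",obs=o);np.savez("f1.npz",image=f["image"],R=f["R"],o=f["o"])
save(f,"w1")
print(o["position"],f["cx"],f["cy"],f["fx"])
E
```

```text
[511.57932917  89.98773152 544.73285549] 281.0068635284792 211.5715122721898 341.1607074288053
```

View pics/w1.png

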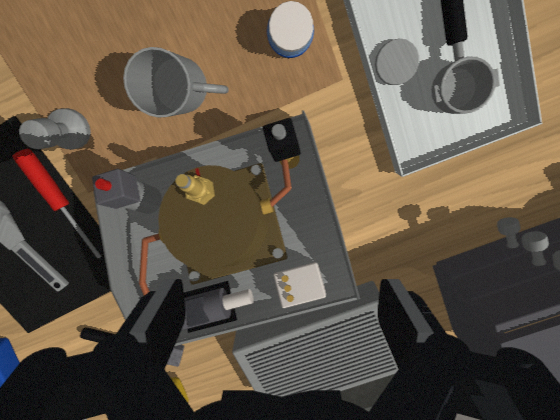

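The wrist view shows the lid as a dark brass ellipse around (207,220), the valve hexagon at ≈(200,192), red marks near (196,172), and the tray's near rim from (93,178) to (303,113). I'll estimate the lid from this and look closer.

```bash
python3 - <<'E'
from h import *
np.set_printoptions(precision=3,suppress=True)
z=np.load("f0.npz");g=lambda s:{k:z[k+s] for k in ("image","fx","fy","cx","cy","rvec","tvec")}
a=cam("scene",g("s"));b=cam("side",g("d"))
y=np.load("f1.npz");w=dict(y);w.update(cx=281.007,cy=211.57,fx=341.16,fy=341.16)
def tri(obs):
    A=np.zeros((3,3));v=np.zeros(3);r=[]
    for f,p in obs:
        d=ray(f,p)[0];d/=np.linalg.norm(d);M=np.eye(3)-np.outer(d,d);A+=M;v+=M@f["o"]
    P=np.linalg.solve(A,v);return P,[proj(f,P)[0]-p for f,p in obs]
print("hex",tri([(a,(291,223)),(b,(263,198)),(w,(203,196))]))
print("top",tri([(a,(297,211)),(b,(258.5,187.6)),(w,(184,179))]))
P=onz(w,[(93,178),(303,113),(125,340),(357,297)],150);print(P, np.degrees(np.arctan2(*(P[0]-P[1])[:2])),np.degrees(np.arctan2(*(P[2]-P[3])[:2])))
print("lidc",tri([(a,(282,224)),(b,(272.7,191.5)),(w,(211,214))]))
E
```

```text
hex (array([495.447,  -1.254, 134.723]), [array([-0.397,  0.493]), array([ 1.597, -0.989]), array([-0.619, -6.383])])
top (array([472.161,   1.118, 178.822]), [array([ 0.771, -0.065]), array([0.467, 0.107]), array([0.283, 0.808])])
[[ 434.486 -100.144  150.   ]
 [ 460.987  136.377  150.   ]
 [ 633.601 -181.881  150.   ]
 [ 690.291  116.271  150.   ]] -173.6071213136158 -169.23433804951827
lidc (array([524.602,  -5.566, 146.509]), [array([-0.125,  0.738]), array([-0.983,  0.026]), array([-2.481,  2.389])])
```

```bash
cat >> h.py <<'E'
def lidR(th=-7.):
    c=np.radians(th);x=np.array([np.cos(c)*np.cos(np.radians(28)),np.sin(c)*np.cos(np.radians(28)),np.sin(np.radians(28))])
    y=np.array([-np.sin(c),np.cos(c),0]);return np.c_[x,y,np.cross(x,y)]
E
python3 - <<'E'
from h import *
np.set_printoptions(precision=3,suppress=True)
L=lidR();T=np.c_[-L[:,0],L[:,1],-L[:,2]]
nut=np.array([495.4,-1.3,137])
p=nut-1.5*T[:,0]-266*T[:,2];print(p,rel(p,T))
E
```

```text
[372.766  13.758 372.568] (array([-0.045, -0.307, -0.18 ]), array([ 0.171, -0.199,  0.29 ]))
```

```bash
python3 - <<'E'
from h import *
np.set_printoptions(precision=3,suppress=True)
L=R.from_euler('z',-7,degrees=True).as_matrix()@R.from_euler('y',-12,degrees=True).as_matrix();T=np.c_[-L[:,0],L[:,1],-L[:,2]]
nut=np.array([495.4,-1.3,137])
p=nut-1.5*T[:,0]-266*T[:,2];print(p,rel(p,T))
E
```

```text
[441.964   5.261 397.499] (array([-0.019, -0.13 , -0.183]), array([ 0.06 , -0.166,  0.248]))
```

```bash
python3 -m handwheel '[-0.02,-0.13,-0.18,0.06,-0.166,0.248,-1, -0.02,-0.13,-0.18,0.06,-0.166,0.248,-1, -0.02,-0.13,-0.18,0.06,-0.166,0.248,-1, -0.02,-0.13,-0.18,0.06,-0.166,0.248,-1, -0.02,-0.13,-0.18,0.06,-0.166,0.248,-1, -0.02,-0.13,-0.18,0.06,-0.166,0.248,-1]'; python3 - <<'E'
from h import *
o=arm.get_obs();f=cam("wrist",obs=o);np.savez("f2.npz",**{k:f[k] for k in("image","R","o","cx","cy","fx","fy")})
im=f["image"];p=proj(f,[[495.4,-1.3,137],[524.6,-5.6,146.5]]);print(o["position"],p)
cv2.imwrite("pics/w2.png",cv2.cvtColor(im,cv2.COLOR_RGB2BGR))
c=p[0].round().astype(int);x0=max(0,c[0]-130);y0=max(0,c[1]-80);print(x0,y0)
save(f,"w2c",cv2.resize(im[y0:y0+195,x0:x0+260],None,fx=3,fy=3,interpolation=cv2.INTER_CUBIC))
E
```

```text
time_s: 2.0
position: [439.2, 14.6, 395.5]
eef_rot: [0.176, 2.931, -0.015]
force: [0.6, 1.0, 0.7]
width: 1.002
finger_force: 0.0
[439.21817935  14.57866266 395.50212395] [[267.86555656 219.50782395]
 [267.18574135 259.43382014]]
138 140
```

View pics/w2c.png

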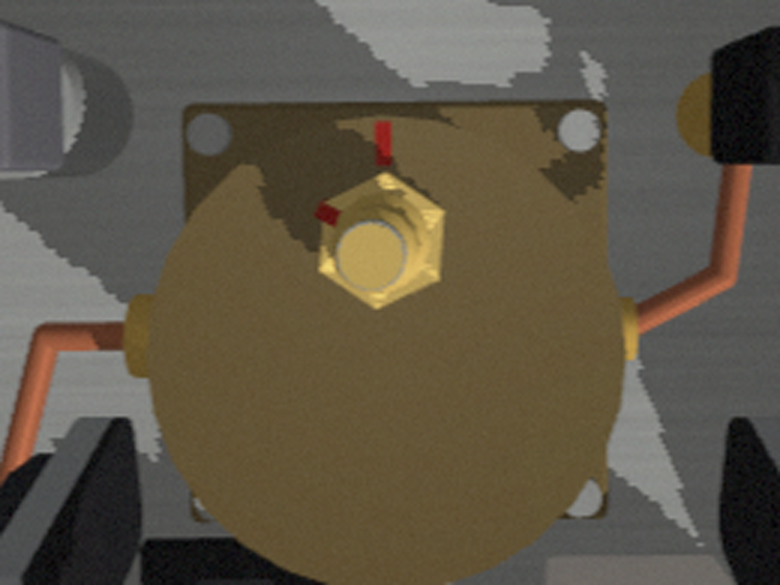

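Crop (origin (138,140), ×3): hexagon corners are (385,173), (445,212), (438,280), (376,308), (319,272), (321,205). The lid line is at (384,143), the valve line at (328,213), and the lid circle passes through (150,330), (627,330), (385,585).

```bash
python3 - <<'E'
from h import *
from scipy.optimize import least_squares
np.set_printoptions(precision=2,suppress=True)
f=dict(np.load("f2.npz"));px=lambda c:np.array(c)/3.+[138,140]-0.33
L=lidR();n=L[:,2]
im=f["image"]
# lid rim points from crop (visible rim)
rim=px([(150,330),(627,330),(385,585),(172,240),(160,390),(615,400),(560,510),(250,535),(520,548),(200,470)])
def fit(h):
    P=(onplane(f,rim,n,[524.6,-5.6,h])-[524.6,-5.6,h])@L
    A=np.c_[2*P[:,:2],np.ones(len(P))];s=np.linalg.lstsq(A,(P[:,:2]**2).sum(1),rcond=None)[0]
    r=np.sqrt(s[2]+s[0]**2+s[1]**2);return [524.6,-5.6,h]+L@[s[0],s[1],0],r,np.hypot(*(P[:,:2]-s[:2]).T)-r
for h in (130,140,150,160): print(h,*fit(h))
C=np.array([524.6,-5.6,146.5])
hc=px([(385,173),(445,212),(438,280),(376,308),(319,272),(321,205)])
P=(onplane(f,hc,n,C+15*n)-C)@L; print(P,P.mean(0)); q=P[:,:2]-P[:,:2].mean(0)
ang=np.degrees(np.arctan2(q[:,1],q[:,0]));print(ang,np.hypot(*q.T)); u=np.exp(6j*np.radians(ang)).sum();print("hex angle mod 60",np.degrees(np.angle(u))/6)
m=(onplane(f,px([(384,143),(384,122),(384,163)]),n,C)-C)@L;print("lid line",m)
v=(onplane(f,px([(328,213)]),n,C+15*n)-C)@L-P.mean(0);print("mark",v,np.degrees(np.arctan2(v[0,1],v[0,0])))
E
```

```text
130 [531.11  -6.52 133.49] 62.90042291717167 [ 0.82  0.03  1.21  1.27 -0.76 -1.54  0.05 -0.01  1.29 -2.48]
140 [525.64  -5.53 140.54] 60.837561670008554 [ 0.8   0.03  1.17  1.23 -0.73 -1.49  0.05 -0.01  1.25 -2.4 ]
150 [520.18  -4.53 147.6 ] 58.774700422845406 [ 0.77  0.03  1.13  1.19 -0.71 -1.44  0.05 -0.01  1.21 -2.32]
160 [514.71  -3.54 154.65] 56.71183917568227 [ 0.74  0.02  1.09  1.15 -0.68 -1.39  0.04 -0.01  1.16 -2.24]
[[-46.8   -0.25  15.  ]
 [-37.69  13.81  15.  ]
 [-21.68  12.2   15.  ]
 [-15.04  -2.38  15.  ]
 [-23.52 -15.77  15.  ]
 [-39.28 -15.25  15.  ]] [-30.67  -1.27  15.  ]
[ 176.38  114.97   56.29   -4.05  -63.76 -121.65] [16.16 16.64 16.2  15.67 16.16 16.41]
hex angle mod 60 -3.6390727812259285
lid line [[-54.13  -1.12  -0.  ]
 [-59.32  -1.12   0.  ]
 [-49.17  -1.12   0.  ]]
mark [[ -6.74 -12.34  -0.  ]] -118.64518196486203
```

```bash
python3 - <<'E'
from h import *
np.set_printoptions(precision=3,suppress=True)
L=R.from_euler('z',9,degrees=True).as_matrix();T=np.c_[-L[:,0],L[:,1],-L[:,2]]
print(rel([480,-355,290],T))
E
```

```text
(array([-0.017,  0.131, -0.175]), array([-0.101, -0.605,  0.2  ]))
```

```bash
python3 -m handwheel '[-0.017,0.131,-0.175,-0.1,-0.605,0.2,-1, -0.017,0.131,-0.175,-0.1,-0.605,0.2,-1, -0.017,0.131,-0.175,-0.1,-0.605,0.2,-1, -0.017,0.131,-0.175,-0.1,-0.605,0.2,-1, -0.017,0.131,-0.175,-0.1,-0.605,0.2,-1, -0.017,0.131,-0.175,-0.1,-0.605,0.2,-1, -0.017,0.131,-0.175,-0.1,-0.605,0.2,-1, -0.017,0.131,-0.175,-0.1,-0.605,0.2,-1, -0.017,0.131,-0.175,-0.1,-0.605,0.2,-1]'; python3 - <<'E'
from h import *
o=arm.get_obs();f=cam("wrist",obs=o);np.savez("f3.npz",**{k:f[k] for k in("image","R","o","cx","cy","fx","fy")})
im=f["image"];save(f,"w3");print(o["position"],o["eef_rot"],proj(f,[[413,-368,13],[564,-344,13]]))
E
```

```text
time_s: 2.95
position: [480.1, -358.0, 289.0]
eef_rot: [0.247, -3.132, 0.001]
force: [0.1, 1.3, 0.7]
width: 1.003
finger_force: 0.0
[ 480.09896951 -358.03741915  288.95609326] [ 2.47293703e-01 -3.13161371e+00  5.29016099e-04] [[282.52118327 117.62585592]
 [282.25334436 305.80185218]]
```

View pics/w3.png

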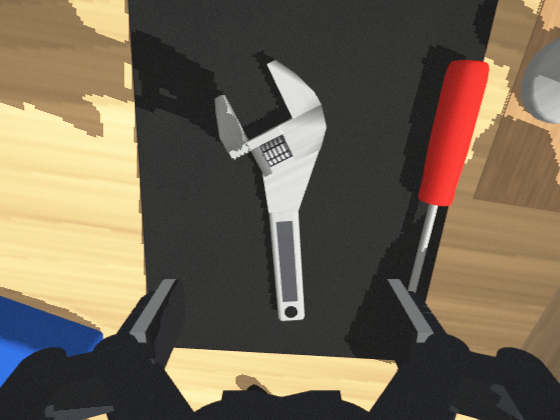

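The mat view shows the wrench: head at the top with its mouth towards the robot, the worm at (277,151), and the handle bar from (283,211) to (292,319) with its hole at (291,312). The fixed jaw is on the right, and the screwdriver is clear at (440,170).

```bash
python3 - <<'E'
from h import *
np.set_printoptions(precision=3,suppress=True)
f=dict(np.load("f3.npz"));g=cv2.cvtColor(f["image"],cv2.COLOR_RGB2GRAY)
m=[]
for r in range(216,310):
    c=np.where(g[r,255:320]>80)[0]+255
    m.append((c.min(),c.max(),r))
m=np.array(m,float);l=onz(f,m[:,[0,2]]-[0.5,0],18);rr=onz(f,m[:,[1,2]]+[0.5,0],18)
print("width",np.median(np.linalg.norm(l-rr,axis=1)),m[::20])
c=(l+rr)/2;k=np.polyfit(c[:,0],c[:,1],1);res=c[:,1]-np.polyval(k,c[:,0]);k=np.polyfit(c[abs(res)<1.5,0],c[abs(res)<1.5,1],1)
hd=np.arctan(k[0]);print("handle deg",np.degrees(hd))
worm=onz(f,[(276.5,151)],23)[0];hole=onz(f,[(291,312)],18)[0];print("worm",worm,"hole",hole)
wx=hd+np.radians(22.5);X=np.array([np.cos(wx),np.sin(wx)]);Y=np.array([-X[1],X[0]])
grip1=worm[:2]+X*61-Y*23;jaw=worm[:2]-31*X+6*Y;h=np.array([np.cos(hd),np.sin(hd)])
p0=np.array([c[0,0],np.polyval(k,c[0,0])]);grip=p0+h*((grip1-p0)@h);print("grip from worm",grip1,"on line",grip,"jaw",jaw,"wx",np.degrees(wx),(hole[:2]-grip)@h)
print("mat corners",onz(f,[(145,347),(397,360)],6))
L=R.from_rotvec([0,0,hd]).as_matrix();T=np.c_[-L[:,0],L[:,1],-L[:,2]]
print(rel([*grip,100+173],T),rel([*grip,6+12-10+173+2],T))
E
```

```text
width 22.446866640301675 [[269. 298. 216.]
 [271. 299. 236.]
 [273. 301. 256.]
 [275. 302. 276.]
 [276. 303. 296.]]
handle deg 13.235892857523906
worm [ 434.933 -368.705   23.   ] hole [ 565.404 -336.436   18.   ]
grip from worm [ 497.881 -351.747] on line [ 498.015 -352.316] jaw [ 406.265 -381.94 ] wx 35.73589285752391 69.23507387117374
mat corners [[ 631.555 -459.291    6.   ]
 [ 609.625 -229.739    6.   ]]
(array([-0.002, -0.001, -0.049]), array([-0.034,  0.013,  0.025])) (array([-0.002, -0.001, -0.049]), array([-0.034,  0.013,  0.175]))
```

```bash
python3 -m handwheel '[0,0,-0.049,-0.034,0.013,0.1,0, 0,0,-0.049,-0.034,0.013,0.1,0, 0,0,-0.049,-0.034,0.013,0.14,0, 0,0,-0.049,-0.034,0.013,0.18,0, 0,0,-0.049,-0.034,0.013,0.18,0, 0,0,-0.049,-0.034,0.013,0.18,0, 0,0,-0.049,-0.034,0.013,0.18,1, 0,0,-0.049,-0.034,0.013,0.18,1, 0,0,-0.049,-0.034,0.013,0.18,1, 0,0,-0.049,-0.034,0.013,0.18,1, 0,0,-0.049,-0.034,0.013,0.18,1]' 70
```

```text
time_s: 4.1
position: [498.4, -345.1, 183.5]
eef_rot: [-0.367, 3.118, -0.002]
force: [-1.5, -1.0, 12.5]
width: 0.231
finger_force: 68.6
```

```bash
cat >> h.py <<'E'
C=np.array([523.7,-6.3,145.]); TH=-7.
def tool_from_wrench(dx=2.,under=177.5):
    X=np.array([-.924,.383,0]);Y=np.array([.383,.924,0])
    M=np.eye(4);M[:3,:3]=np.c_[X,Y,[0,0,-1]];M[:3,3]=np.array([dx,0,under])-(92*X-29*Y);return M
def lid_T():
    M=np.eye(4);M[:3,:3]=lidR(TH);M[:3,3]=C;return M
def wrench_on_nut(ang,h,nx=-4,ny=-2.5):
    """lid_from_wrench: hexagon centre at wrench (nx,ny), underside h above lid"""
    M=np.eye(4);a=np.radians(ang);M[:3,:3]=R.from_rotvec([0,0,a]).as_matrix();M[:3,3]=np.array([-30,0,h])-M[:3,:3]@[nx,ny,0];return M
def tcp(ang,h,nx=-4,ny=-2.5,**k):
    return lid_T()@wrench_on_nut(ang,h,nx,ny)@np.linalg.inv(tool_from_wrench(**k))
def go(M,o=None): return rel(M[:3,3],M[:3,:3],o)
E
python3 - <<'E'
from h import *
np.set_printoptions(precision=3,suppress=True)
for h in (90,2):
    M=tcp(56.4,h);print(M[:3,3],*go(M))
E
```

```text
[448.211  69.878 403.187] [ 0.141 -0.277 -0.147] [-0.08   0.692 -0.367]
[489.216  64.843 325.488] [ 0.141 -0.277 -0.147] [-0.144  0.668 -0.237]
```

```bash
python3 -m handwheel '[0,0,0,0,0,-0.08,1, 0,0,0,0,0,-0.16,1, 0,0,0,0,0,-0.24,1, 0,0,0,0,0,-0.32,1, 0.14,-0.277,-0.147,-0.08,0.692,-0.367,1, 0.14,-0.277,-0.147,-0.08,0.692,-0.367,1, 0.14,-0.277,-0.147,-0.08,0.692,-0.367,1, 0.14,-0.277,-0.147,-0.08,0.692,-0.367,1, 0.14,-0.277,-0.147,-0.08,0.692,-0.367,1, 0.14,-0.277,-0.147,-0.08,0.692,-0.367,1, 0.14,-0.277,-0.147,-0.08,0.692,-0.367,1, 0.14,-0.277,-0.147,-0.08,0.692,-0.367,1]'; python3 - <<'E'
from h import *
np.set_printoptions(precision=3,suppress=True)
o=arm.get_obs();print(o["position"],*go(tcp(56.4,90),o))
E
```

```text
time_s: 5.3
position: [453.8, 21.7, 399.3]
eef_rot: [-0.619, 2.602, -0.228]
force: [2.3, -0.3, -1.7]
width: 0.229
finger_force: 69.8
[453.751  21.675 399.277] [ 0.002  0.    -0.002] [-0.032  0.073 -0.014]
```

```bash
python3 -m handwheel '[0,0,0,-0.032,0.073,-0.014,1, 0,0,0,-0.032,0.073,-0.014,1, 0,0,0,-0.032,0.073,-0.014,1, 0,0,0,-0.032,0.073,-0.014,1]'; python3 - <<'E'
from h import *
np.set_printoptions(precision=3,suppress=True)
o=arm.get_obs();print(o["position"],*go(tcp(56.4,90),o))
f=cam("wrist",obs=o);np.savez("f4.npz",**{k:f[k] for k in("image","R","o","cx","cy","fx","fy")})
W=np.eye(4);W[:3,:3]=R.from_rotvec(o["eef_rot"]).as_matrix();W[:3,3]=o["position"]
w=W@tool_from_wrench();t=lambda p:proj(f,(w@[*p,1])[:3])[0]
print("worm",t((31,-6,17)),"mouth",t((0,0,14)),"fixed tip",t((-20,14,14)),"floor",t((17,0,14)))
print("nut",proj(f,(lid_T()@[-30,0,15,1])[:3]),"top",proj(f,(lid_T()@[-30,0,56,1])[:3]))
save(f,"w4")
E
```

```text
time_s: 5.7
position: [448.8, 68.0, 402.0]
eef_rot: [-0.62, 2.604, -0.228]
force: [0.3, 0.3, -2.3]
width: 0.228
finger_force: 69.9
[448.805  68.047 402.026] [ 0.002 -0.001 -0.001] [-0.001  0.003 -0.002]
worm [276.367 139.528] mouth [258.24   49.704] fixed tip [272.651 -29.558] floor [276.81   96.585]
nut [[261.819  64.994]] top [[257.525  58.01 ]]
```

View pics/w4.png

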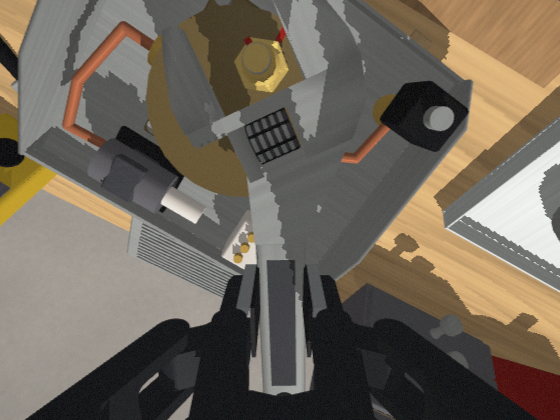

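The wrench is held; worm seen at (272,137) against a predicted (276,139.5), and valve top at (259,60) against (257.5,58). That means about 2° of yaw in the grip. I'll correct for it and lower to where the valve's top is level with the jaws.

```bash
cat >> h.py <<'E'
DEL=-0.03
_t0=tool_from_wrench
def tool_from_wrench(dx=3.3,under=177.5):
    M=_t0(dx,under);g=np.array([dx,0,0]);Q=R.from_rotvec([0,0,DEL]).as_matrix()
    M[:3,3]=Q@(M[:3,3]-g)+g;M[:3,:3]=Q@M[:3,:3];return M
E
python3 - <<'E'
from h import *
np.set_printoptions(precision=4,suppress=True)
for h in (90,38,2):
    M=tcp(56.4,h);M[:3,3]+=M[:3,:3]@[-0.8,0.7,0];print(M[:3,3],*go(M))
E
```

```text
[449.6725  71.3709 403.8617] [ 0.0023 -0.001   0.0176] [-0.005   0.0039 -0.0025]
[473.903   68.3958 357.9485] [ 0.0023 -0.001   0.0176] [-0.0051  0.0035  0.0841]
[490.678   66.3361 326.1623] [ 0.0023 -0.001   0.0176] [-0.0052  0.0033  0.1441]
```

```bash
python3 -m handwheel '[0.002,-0.001,0.018,-0.005,0.004,-0.0025,1, 0.002,-0.001,0.018,-0.005,0.004,0.02,1, 0.002,-0.001,0.018,-0.005,0.0035,0.05,1, 0.002,-0.001,0.018,-0.005,0.0035,0.084,1, 0.002,-0.001,0.018,-0.005,0.0035,0.084,1, 0.002,-0.001,0.018,-0.005,0.0035,0.084,1]'; python3 - <<'E'
from h import *
np.set_printoptions(precision=4,suppress=True)
o=arm.get_obs();f=cam("wrist",obs=o);np.savez("f5.npz",**{k:f[k] for k in("image","R","o","cx","cy","fx","fy")})
M=tcp(56.4,38);M[:3,3]+=M[:3,:3]@[-0.8,0.7,0];print(*go(M,o))
W=np.eye(4);W[:3,:3]=R.from_rotvec(o["eef_rot"]).as_matrix();W[:3,3]=o["position"]
w=W@tool_from_wrench();t=lambda p:proj(f,(w@[*p,1])[:3])[0]
print("worm",t((31,-6,17)),"mouth",t((-4,-2.5,14)),"fixed",t((0,14,14)),"floor",t((17,0,14)),"mov",t((0,-20,14)))
print("nut",proj(f,(lid_T()@[-30,0,15,1])[:3]),"top",proj(f,(lid_T()@[-30,0,56,1])[:3]))
save(f,"w5",cv2.resize(f["image"][0:210,140:420],None,fx=2.8,fy=2.8,interpolation=cv2.INTER_CUBIC))
E
```

```text
time_s: 6.35
position: [473.8, 68.7, 357.9]
eef_rot: [-0.582, 2.609, -0.223]
force: [0.4, 0.7, -1.3]
width: 0.231
finger_force: 69.8
[ 0.0002 -0.0007 -0.0001] [ 0.0001 -0.0005 -0.    ]
worm [271.0739 136.2192] mouth [238.5412  38.2733] fixed [286.2575  28.2864] floor [270.1844  93.0882] mov [200.0352  71.6382]
nut [[245.8531  49.4161]] top [[233.9633  34.3033]]
```

View pics/w5.png

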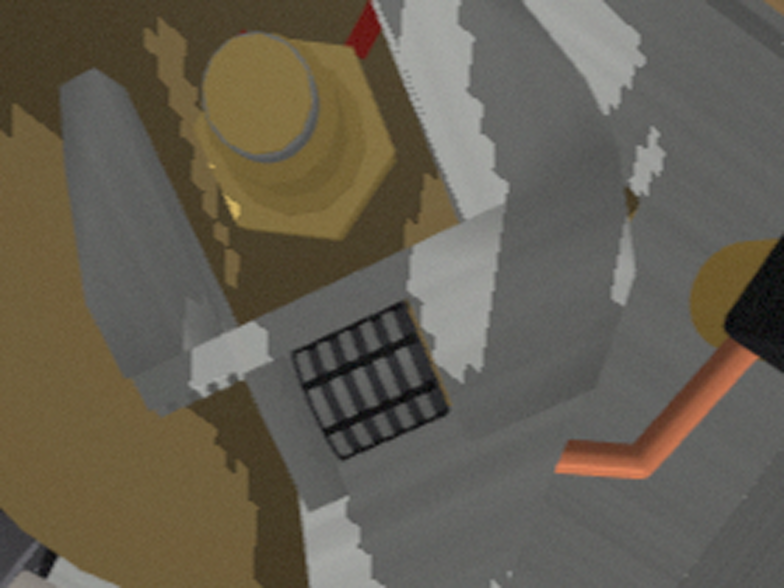

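The crop (origin (140,0), ×2.8) shows the valve's top at (261,95), as predicted. It sits between the fixed jaw face (375,5)–(463,218) and the moving jaw edge near (125,85)–(235,320), with the hexagon's flat parallel to the face. Margins are about 2 mm, so I'll lower now.

```bash
python3 -m handwheel '[0,0,0,0,-0.001,0.02,1, 0,0,0,0,-0.001,0.035,1, 0,0,0,0,-0.001,0.042,1, 0,0,0,0,-0.001,0.049,1, 0,0,0,0,-0.001,0.055,1, 0,0,0,0,-0.001,0.055,1]'; python3 - <<'E'
from h import *
np.set_printoptions(precision=4,suppress=True)
o=arm.get_obs();print(o["force"]@R.from_rotvec(o["eef_rot"]).as_matrix(),*go(tcp(56.4,2),o))
E
```

```text
time_s: 7.0
position: [489.6, 67.1, 328.4]
eef_rot: [-0.584, 2.608, -0.222]
force: [-0.0, -0.0, -2.3]
width: 0.232
finger_force: 69.9
[0.9434 0.5755 1.9804] [ 0.0007 -0.0001  0.0008] [ 0.0019 -0.0021  0.0043]
```

```bash
python3 -m handwheel '[0,0,0,0,0,0.0025,1, 0,0,0,0,0,0.005,1, 0,0,0,0,0,0.005,1]'; python3 -m handwheel '[0,0,0,0,0,0.0025,1, 0,0,0,0,0,0.004,1, 0,0,0,0,0,0.004,1]'; python3 - <<'E'
from h import *
np.set_printoptions(precision=4,suppress=True)
o=arm.get_obs();print(o["force"]@R.from_rotvec(o["eef_rot"]).as_matrix(),*go(tcp(56.4,0),o))
E
```

```text
time_s: 7.3
position: [491.0, 67.0, 326.4]
eef_rot: [-0.584, 2.607, -0.222]
force: [-3.7, 1.1, 2.6]
width: 0.234
finger_force: 70.8
time_s: 7.6
position: [492.3, 66.7, 325.0]
eef_rot: [-0.583, 2.606, -0.222]
force: [-9.7, -0.7, 18.3]
width: 0.229
finger_force: 73.1
[  0.822   -1.6848 -20.644 ] [0.0004 0.0012 0.0004] [ 0.003  -0.0013  0.0004]
```

```bash
python3 -m handwheel '[0,0,0,0,0,-0.003,1, 0,0,0,0,0,-0.003,0.3, 0,0,0,0,0,-0.003,-0.1, 0,0,0,0,0,-0.003,-0.1, 0,0,0,0,0,-0.003,-0.1, 0,0,0,0,0,-0.06,-0.1, 0,0,0,0,0,-0.12,-0.1, 0,0,0,0,0,-0.12,-0.1, 0,0,0,0,0,-0.12,-0.1]'; python3 - <<'E'
from h import *
np.set_printoptions(precision=4,suppress=True)
o=arm.get_obs();f=cam("wrist",obs=o);np.savez("f6.npz",**{k:f[k] for k in("image","R","o","cx","cy","fx","fy")})
w=lid_T()@wrench_on_nut(56.4,1,-4,-2.5);t=lambda p:proj(f,(w@[*p,1])[:3])[0]
print("worm",t((31,-6,17)),"fixed",t((0,14,14)),"floor",t((17,0,14)))
print("top",proj(f,(lid_T()@[-30,0,56,1])[:3]),"hex",proj(f,(lid_T()@[-30,0,15,1])[:3]))
c=t((31,-6,17)).astype(int)-[130,110];c=np.clip(c,0,[280,210]);print("crop",c)
save(f,"w6",cv2.resize(f["image"][c[1]:c[1]+210,c[0]:c[0]+280],None,fx=2.8,fy=2.8,interpolation=cv2.INTER_CUBIC))
E
```

```text
time_s: 8.5
position: [458.4, 70.9, 388.3]
eef_rot: [-0.584, 2.606, -0.221]
force: [-0.3, -0.4, 0.2]
width: 0.551
finger_force: 0.0
worm [272.4657 118.0502] fixed [282.2991  48.0129] floor [271.9105  89.6522]
top [[243.9366  44.0652]] hex [[251.6476  54.2949]]
crop [142   8]
```

View pics/w6.png

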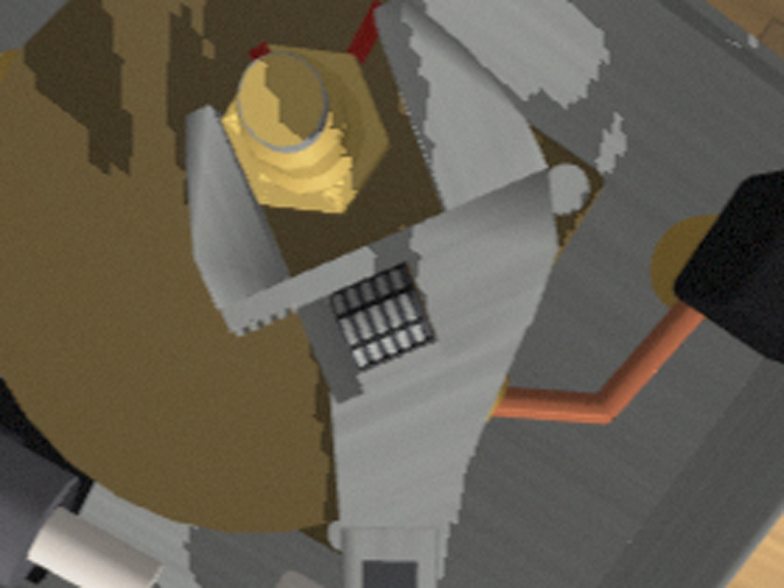

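The picture (origin (142,8), ×2.8) shows the wrench lying round the hexagon, having slid slightly towards the fixed-jaw side. Worm corners are (332,295), (404,263), (436,340), (362,370), and the mouth's floor edge runs (289,280)–(545,168).

```bash
python3 - <<'E'
from h import *
np.set_printoptions(precision=4,suppress=True)
f=dict(np.load("f6.npz"));L=lidR(TH)
px=lambda c:np.array(c)/2.8+[142,8]-0.3
w=lambda c,h:((onplane(f,px(c),L[:,2],C+h*L[:,2]))-C)@L
wc=w([(332,295),(404,263),(436,340),(362,370)],16);print(wc,wc.mean(0))
fl=w([(289,280),(440,213),(545,168)],14);d=fl[2]-fl[0];print(fl,"x angle",np.degrees(np.arctan2(d[1],d[0]))-90)
fx=w([(442,210),(376,12)],14);d=fx[0]-fx[1];a=np.degrees(np.arctan2(d[1],d[0]));print("fixed face angle",a)
E
```

```text
[[ -6.2059  19.8994  16.    ]
 [-19.2873  28.9881  16.    ]
 [-10.0151  42.7581  16.    ]
 [  3.3798  33.01    16.    ]] [-8.0321 31.1639 16.    ]
[[ -3.8856  10.8689  14.    ]
 [-31.1738  30.0132  14.    ]
 [-49.2299  43.0148  14.    ]] x angle 54.6661032317501
fixed face angle 52.74030772607954
```

The worm position puts the hexagon at about (-7,-6) in the wrench, so the mouth should be pushed further on. I'll regrip the handle, which is right below, and slide the wrench about 4.5 mm along its -x.

```bash
python3 -m handwheel '[0,0,0,0,0,0.06,-0.1, 0,0,0,0,0,0.105,-0.1, 0,0,0,0,0,0.117,-0.1, 0,0,0,0,0,0.117,1, 0,0,0,0,0,0.117,1, 0,0,0,0,0,0.117,1, 0,0,0,0,0,0.117,1, 0,0,0,0.003,-0.001,0.117,1, 0,0,0,0.007,-0.003,0.117,1, 0,0,0,0.007,-0.003,0.117,1]' 40;  python3 - <<'E'
from h import *
np.set_printoptions(precision=4,suppress=True)
o=arm.get_obs();print(o["force"]@R.from_rotvec(o["eef_rot"]).as_matrix(),*go(tcp(56.4,1,0,-2.5),o))
E
```

```text
time_s: 9.55
position: [488.1, 63.1, 324.5]
eef_rot: [-0.584, 2.608, -0.222]
force: [-2.3, -2.0, 0.3]
width: 0.241
finger_force: 43.1
[ 2.6573 -1.0619 -1.2336] [0.0007 0.0002 0.0005] [ 0.0005 -0.0013  0.0009]
```

```bash
python3 -m handwheel '[0,0,0,0.0023,-0.001,0,1, 0,0,0,0.0046,-0.002,0,1, 0,0,0,0.0046,-0.002,0,1]';  python3 - <<'E'
from h import *
np.set_printoptions(precision=4,suppress=True)
o=arm.get_obs();print(o["force"]@R.from_rotvec(o["eef_rot"]).as_matrix(),*go(tcp(56.4,1,0,-2.5),o))
E
```

```text
time_s: 9.85
position: [486.7, 61.2, 323.8]
eef_rot: [-0.584, 2.607, -0.222]
force: [-1.1, 1.6, 2.8]
width: 0.245
finger_force: 43.3
[-0.9523  1.1547 -3.0135] [0.0008 0.0007 0.0006] [-0.0031  0.0004  0.0008]
```

```bash
python3 -m handwheel '[0,0,0,0.0023,-0.001,0,1, 0,0,0,0.0046,-0.002,0,1, 0,0,0,0.0046,-0.002,0,1]';  python3 - <<'E'
from h import *
np.set_printoptions(precision=4,suppress=True)
o=arm.get_obs();print(o["force"]@R.from_rotvec(o["eef_rot"]).as_matrix(),*go(tcp(56.4,1,0,-2.5),o))
E
```

```text
time_s: 10.15
position: [485.7, 59.7, 323.6]
eef_rot: [-0.585, 2.605, -0.22]
force: [5.7, 6.7, 1.5]
width: 0.238
finger_force: 42.8
[-8.0946  3.5285  0.9431] [0.0013 0.0025 0.0008] [-0.0059  0.0019  0.0012]
```

```bash
python3 -m handwheel '[0,0,0,-0.002,0.001,0,1, 0,0,0,-0.002,0.001,0,0.4, 0,0,0,-0.002,0.001,0,-0.1, 0,0,0,-0.002,0.001,0,-0.1, 0,0,0,-0.002,0.001,0,-0.1, 0,0,0,0,0,-0.06,-0.1, 0,0,0,0,0,-0.12,0, 0,0,0,0,0,-0.12,1, 0,0,0,0,0,-0.12,1]'; cat >> h.py <<'E'
def tip_pose(px,py,h,ang=56.4):
    """TCP with shut fingertips at (px,py) from the nut in wrench-parallel axes, h above lid; tool x = -X_w"""
    M=np.eye(4);Q=R.from_euler('z',ang,degrees=True).as_matrix();M[:3,:3]=Q@np.diag([-1,1,-1.]);M[:3,3]=np.array([-30,0,0])+Q@[px,py,h+173];return lid_T()@M
E
python3 - <<'E'
from h import *
np.set_printoptions(precision=4,suppress=True)
o=arm.get_obs();f=cam("wrist",obs=o);np.savez("f7.npz",**{k:f[k] for k in("image","R","o","cx","cy","fx","fy")})
print(*go(tip_pose(37,-2,30),o));M=tip_pose(37,-2,30);print(M[:3,3])
# worm: dark pixels ringed by the bright head near prediction
W=lid_T()@wrench_on_nut(56.4,0,1,-3.5);p=proj(f,(W@[31,-6,17,1])[:3])[0].round().astype(int);print("pred",p)
g=cv2.cvtColor(f["image"],cv2.COLOR_RGB2GRAY);d=(g<70).astype(np.uint8)
d=cv2.morphologyEx(d,cv2.MORPH_CLOSE,np.ones((7,7)));n,l,s,c=cv2.connectedComponentsWithStats(d)
for i in range(1,n):
    if np.hypot(*(c[i]-p))<40 and s[i,4]>60: print(s[i],c[i])
E
```

```text
time_s: 11.05
position: [451.2, 62.9, 387.1]
eef_rot: [-0.583, 2.606, -0.221]
force: [-0.5, -0.3, -0.6]
width: 0.168
finger_force: 0.0
[ 0.0005  0.0016 -0.2689] [0.0982 0.0023 0.0806]
[425.8415  35.6499 320.5489]
pred [278 126]
[244 100  23  11 144] [253.1597 104.1181]
[262 107  37  37 855] [280.0643 124.9135]
```

```bash
python3 -m handwheel '[0,0,-0.135,0.05,0.001,0.02,1, 0,0,-0.269,0.098,0.003,0.04,1, 0,0,-0.269,0.098,0.003,0.06,1, 0,0,-0.269,0.098,0.003,0.08,1, 0,0,-0.269,0.098,0.003,0.08,1, 0,0,-0.269,0.098,0.003,0.08,1]' 60; python3 - <<'E'
from h import *
np.set_printoptions(precision=4,suppress=True)
o=arm.get_obs();print(*go(tip_pose(39,-1.5,17),o), o["width"])
E
```

```text
time_s: 11.7
position: [425.6, 36.0, 319.6]
eef_rot: [-1.131, 2.458, -0.353]
force: [0.5, -0.2, 0.1]
width: 0.004
finger_force: 0.0
[ 0.0011 -0.0007  0.0002] [-0.0037 -0.0005  0.0205] 0.003633656297223772
```

```bash
python3 -m handwheel '[0,0,0,-0.0037,-0.0005,0.014,1, 0,0,0,-0.0037,-0.0005,0.018,1, 0,0,0,-0.0037,-0.0005,0.0215,1, 0,0,0,-0.0037,-0.0005,0.0215,1]'; python3 - <<'E'
from h import *
np.set_printoptions(precision=4,suppress=True)
o=arm.get_obs();print(o["force"]@R.from_rotvec(o["eef_rot"]).as_matrix(),*go(tip_pose(39,-1.5,17),o))
E
```

```text
time_s: 12.1
position: [434.2, 38.2, 310.6]
eef_rot: [-1.131, 2.451, -0.351]
force: [-5.8, 8.3, 17.3]
width: -0.003
finger_force: 9.4
[ -7.5357   2.3485 -18.4306] [0.0001 0.0036 0.0008] [0.0038 0.0009 0.0007]
```

```bash
python3 -m handwheel '[0,0,0,0.006,0,0,1, 0,0,0,0.012,0,0,1, 0,0,0,0.018,0,0,1, 0,0,0,0.024,0,0,1, 0,0,0,0.03,0,0,1, 0,0,0,0.03,0,0,1]'; python3 - <<'E'
from h import *
np.set_printoptions(precision=4,suppress=True)
o=arm.get_obs();print(o["force"]@R.from_rotvec(o["eef_rot"]).as_matrix(),*go(tip_pose(22,-1.5,17),o))
E
```

```text
time_s: 12.7
position: [423.8, 25.4, 307.1]
eef_rot: [-1.132, 2.446, -0.349]
force: [-29.6, 16.2, 51.8]
width: 0.004
finger_force: 29.9
[ -9.1243   9.6692 -60.3674] [-0.0003  0.0065  0.0015] [0.0041 0.0007 0.0025]
```

```bash
python3 -m handwheel '[0,0,0,0,0,-0.012,1, 0,0,0,-0.0247,0,-0.012,1, 0,0,0,-0.0247,0,-0.012,1, 0,0,0,-0.0247,0,-0.0028,1, 0,0,0,-0.0247,0,-0.0028,1, 0,0,0,-0.018,0,-0.0028,1]'; python3 - <<'E'
from h import *
np.set_printoptions(precision=4,suppress=True)
o=arm.get_obs();print(o["force"]@R.from_rotvec(o["eef_rot"]).as_matrix(),*go(tip_pose(32,-1.5,17),o))
E
```

```text
time_s: 13.3
position: [429.4, 32.9, 310.1]
eef_rot: [-1.132, 2.45, -0.351]
force: [-15.5, 12.1, 32.2]
width: -0.001
finger_force: 18.1
[ -8.8098   5.3984 -36.2499] [0.     0.0041 0.0012] [0.0038 0.0008 0.0033]
```

```bash
python3 -m handwheel '[0,0,0,0.006,0,-0.001,1, 0,0,0,0.012,0,-0.001,1, 0,0,0,0.018,0,-0.001,1, 0,0,0,0.018,0,-0.001,1]'; python3 - <<'E'
from h import *
np.set_printoptions(precision=4,suppress=True)
o=arm.get_obs();print(o["force"]@R.from_rotvec(o["eef_rot"]).as_matrix(),*go(tip_pose(22,-1.5,17),o))
f=cam("wrist",obs=o);np.savez("f8.npz",**{k:f[k] for k in("image","R","o","cx","cy","fx","fy")})
E
```

```text
time_s: 13.7
position: [422.4, 23.4, 307.4]
eef_rot: [-1.13, 2.453, -0.352]
force: [-4.4, 3.8, 17.9]
width: -0.0
finger_force: 9.1
[ -5.08    -1.6651 -18.0051] [-0.0001  0.0026  0.0004] [0.0003 0.0014 0.0038]
```

```bash
python3 -m handwheel '[0,0,0,0,0,-0.012,1, 0,0,0,-0.0247,0,-0.012,1, 0,0,0,-0.0247,0,-0.012,1, 0,0,0,-0.0247,0,0,1, 0,0,0,-0.0247,0,0,1, 0,0,0,-0.018,0,0,1, 0,0,0,-0.012,0,0,1, 0,0,0,-0.006,0,0,1, 0,0,0,0,0,0,1, 0,0,0,0,0,0,1]'; python3 - <<'E'
from h import *
np.set_printoptions(precision=4,suppress=True)
o=arm.get_obs();print(o["force"]@R.from_rotvec(o["eef_rot"]).as_matrix(),*go(tip_pose(22,-1.5,17),o))
f=cam("wrist",obs=o);np.savez("f9.npz",**{k:f[k] for k in("image","R","o","cx","cy","fx","fy")})
E
```

```text
time_s: 14.75
position: [422.4, 23.4, 307.4]
eef_rot: [-1.13, 2.452, -0.352]
force: [-3.2, 3.0, 18.7]
width: 0.002
finger_force: 9.3
[ -5.3395  -3.2969 -18.2003] [-0.0002  0.0027  0.0003] [0.0003 0.0015 0.0038]
```

```bash
python3 -m handwheel '[0,0,0,0,0,-0.012,1, 0,0,0,-0.0247,0,-0.012,1, 0,0,0,-0.0247,0,-0.012,1, 0,0,0,-0.0247,0,0,1, 0,0,0,-0.0247,0,0,1, 0,0,0,-0.018,0,0,1, 0,0,0,-0.012,0,0,1, 0,0,0,-0.006,0,0,1, 0,0,0,0,0,0,1, 0,0,0,0,0,0,1]'; python3 - <<'E'
from h import *
np.set_printoptions(precision=4,suppress=True)
o=arm.get_obs();print(o["force"]@R.from_rotvec(o["eef_rot"]).as_matrix())
f=cam("wrist",obs=o);np.savez("f10.npz",**{k:f[k] for k in("image","R","o","cx","cy","fx","fy")})
I=[cv2.GaussianBlur(cv2.cvtColor(np.load(f"f{i}.npz")["image"],cv2.COLOR_RGB2GRAY),(5,5),0).astype(int) for i in (8,9,10)]
for a,b in ((0,1),(1,2)):
    d=(abs(I[a]-I[b])>20).astype(np.uint8);n,l,s,c=cv2.connectedComponentsWithStats(d)
    print(d.sum(),[(s[i].tolist()) for i in range(1,n) if s[i,4]>25])
E
```

```text
time_s: 15.8
position: [422.6, 23.7, 307.5]
eef_rot: [-1.131, 2.451, -0.351]
force: [-2.5, 5.4, 17.7]
width: 0.0
finger_force: 8.4
[ -7.373   -1.8246 -17.0838]
1298 [[370, 4, 7, 8, 33], [318, 178, 6, 31, 126], [330, 187, 30, 39, 308], [253, 192, 5, 15, 35], [322, 195, 6, 20, 62], [318, 216, 7, 47, 234], [340, 239, 29, 26, 162], [246, 271, 8, 6, 26], [329, 279, 34, 37, 160]]
3709 [[23, 0, 29, 25, 110], [119, 1, 24, 16, 54], [232, 0, 15, 5, 39], [129, 7, 17, 12, 41], [229, 14, 29, 23, 96], [101, 18, 18, 12, 42], [111, 20, 18, 12, 42], [0, 23, 11, 7, 41], [207, 26, 26, 11, 39], [227, 29, 27, 12, 67], [83, 32, 17, 10, 35], [81, 33, 29, 21, 64], [0, 37, 11, 11, 36], [64, 45, 17, 11, 39], [441, 50, 18, 6, 39], [468, 67, 92, 56, 350], [460, 69, 21, 32, 89], [84, 77, 65, 21, 174], [32, 92, 20, 8, 38], [40, 106, 21, 14, 55], [17, 121, 22, 25, 44], [520, 121, 32, 7, 92], [69, 168, 30, 20, 51], [314, 176, 13, 35, 126], [124, 179, 11, 5, 29], [330, 179, 11, 17, 35], [330, 240, 36, 23, 155], [313, 244, 8, 18, 63], [106, 272, 14, 11, 47], [329, 279, 31, 36, 146], [106, 284, 43, 33, 126], [278, 292, 12, 6, 34], [447, 345, 17, 4, 26], [453, 359, 24, 7, 53], [541, 359, 19, 3, 33], [476, 361, 64, 10, 171]]
```

```bash
python3 -m handwheel '[0,0,0,0,0,-0.012,1, 0,0,0,-0.0247,0,-0.012,1, 0,0,0,-0.0247,0,-0.012,1, 0,0,0,-0.0247,0,0,1, 0,0,0,-0.0247,0,0,1, 0,0,0,-0.018,0,0,1, 0,0,0,-0.012,0,0,1]'; S='
from h import *
np.set_printoptions(precision=4,suppress=True)
o=arm.get_obs();print(o["force"]@R.from_rotvec(o["eef_rot"]).as_matrix(),*go(tip_pose(22,-1.5,17),o))'; python3 -c "$S"; python3 -m handwheel '[0,0,0,0.006,0,0,1]';python3 -c "$S"; python3 -m handwheel '[0,0,0,0.006,0,0,1, 0,0,0,0.006,0,0,1]'; python3 -c "$S"
```

```text
time_s: 16.55
position: [427.0, 30.1, 309.5]
eef_rot: [-1.132, 2.45, -0.35]
force: [0.2, 11.6, 17.8]
width: 0.001
finger_force: 8.1
[-13.7646   0.2534 -16.1793] [0.0001 0.0044 0.0013] [0.0142 0.0009 0.0039]
time_s: 16.65
position: [424.9, 27.1, 308.5]
eef_rot: [-1.132, 2.45, -0.351]
force: [-3.1, 7.8, 17.6]
width: -0.0
finger_force: 8.4
[ -8.8089   0.1357 -17.4098] [0.     0.0041 0.0012] [0.0079 0.001  0.0038]
time_s: 16.85
position: [422.4, 23.7, 307.3]
eef_rot: [-1.131, 2.452, -0.351]
force: [-6.1, 6.3, 19.4]
width: 0.002
finger_force: 9.5
[ -6.428    0.4831 -20.3235] [0.     0.0031 0.0007] [0.0007 0.0011 0.0038]
```

```bash
python3 - <<'E'
from h import *
np.set_printoptions(precision=4,suppress=True)
print(*go(tcp(56.4,72,1,0)))
E
```

```text
[0.0007 0.0031 0.27  ] [-0.1198 -0.0471 -0.0948]
```

```bash
python3 -m handwheel '[0,0,0,0,0,-0.05,1, 0,0,0.09,-0.04,-0.016,-0.095,0.5, 0,0.003,0.27,-0.12,-0.047,-0.095,-0.1, 0,0.003,0.27,-0.12,-0.047,-0.095,-0.1, 0,0.003,0.27,-0.12,-0.047,-0.095,-0.1, 0,0.003,0.27,-0.12,-0.047,-0.095,-0.1]'; python3 - <<'E'
from h import *
np.set_printoptions(precision=4,suppress=True)
o=arm.get_obs();f=cam("wrist",obs=o);np.savez("f11.npz",**{k:f[k] for k in("image","R","o","cx","cy","fx","fy")})
print(*go(tcp(56.4,0,1,0),o))
L=lidR(TH);Q=R.from_euler('z',56.4,degrees=True).as_matrix()
for n in (7,11):
    f=dict(np.load(f"f{n}.npz"));W=lid_T()@wrench_on_nut(56.4,0,1,-2);p=proj(f,(W@[31,-6,17,1])[:3])[0].round().astype(int)
    g=cv2.cvtColor(f["image"],cv2.COLOR_RGB2GRAY);d=cv2.morphologyEx((g<70).astype(np.uint8),cv2.MORPH_CLOSE,np.ones((7,7)));k,l,s,c=cv2.connectedComponentsWithStats(d)
    for i in range(1,k):
        if np.hypot(*(c[i]-p))<30 and 300<s[i,4]<2500:
            q=(onplane(f,c[i:i+1],L[:,2],C+16*L[:,2])-C)@L-[-30,0,0];print(n,s[i],c[i],"worm from nut in wrench axes",q@Q)
    # red marks
    hsv=cv2.cvtColor(f["image"],cv2.COLOR_RGB2HSV);r=(((hsv[...,0]<8)|(hsv[...,0]>172))&(hsv[...,1]>150)&(hsv[...,2]>60)).astype(np.uint8)
    k,l,s,c=cv2.connectedComponentsWithStats(r);print([(c[i].round(1).tolist(),int(s[i,4])) for i in range(1,k) if s[i,4]>5], proj(f,(lid_T()@[-30,0,15,1])[:3])[0])
E
```

```text
time_s: 17.45
position: [455.3, 62.9, 385.6]
eef_rot: [-0.587, 2.614, -0.227]
force: [0.5, 0.2, -0.7]
width: 0.551
finger_force: 0.0
[-0.0001 -0.0042  0.0022] [-0.0043  0.0002  0.1179]
7 [262 107  37  37 855] [280.0643 124.9135] worm from nut in wrench axes [[29.8106 -1.1278 16.    ]]
[([278.9, 41.9], 92), ([244.1, 48.7], 52), ([534.9, 390.2], 2373)] [260.0357  73.914 ]
11 [259 108  38  39 677] [277.325 125.678] worm from nut in wrench axes [[29.2595 -4.4195 16.    ]]
[([246.8, 46.6], 51), ([538.1, 389.1], 1651)] [262.9199  72.4157]
```

```bash
python3 -m handwheel '[0,-0.004,0.002,-0.0043,0,0.06,-0.1, 0,-0.004,0.002,-0.0043,0,0.1,-0.1, 0,-0.004,0.002,-0.0043,0,0.1155,-0.1, 0,-0.004,0.002,-0.0043,0,0.1155,1, 0,-0.004,0.002,-0.0043,0,0.1155,1, 0,-0.004,0.002,-0.0043,0,0.1155,1, 0,-0.004,0.002,-0.0043,0,0.1155,1]' 60; cat >> h.py <<'E'
def swing(degs,o=None,inward=0.):
    """rows turning the tool clockwise about the valve axis from the present pose"""
    o=o or arm.get_obs();L=lidR(TH);N=C+L@[-30,0,0];W=R.from_rotvec(o["eef_rot"]).as_matrix()
    for d in degs:
        Q=R.from_rotvec(-np.radians(d)*L[:,2]).as_matrix();r,s=rel(N+Q@(o["position"]-N),Q@W,o);print(d,np.r_[r,s].round(4).tolist())
def redmarks(f):
    L=lidR(TH);hsv=cv2.cvtColor(f["image"],cv2.COLOR_RGB2HSV);r=(((hsv[...,0]<8)|(hsv[...,0]>172))&(hsv[...,1]>150)&(hsv[...,2]>60)).astype(np.uint8)
    k,l,s,c=cv2.connectedComponentsWithStats(r)
    for i in range(1,k):
        if s[i,4]>8:
            for h in (0,15):
                q=((onplane(f,c[i:i+1],L[:,2],C+h*L[:,2])-C)@L-[-30,0,0])[0]
                if np.hypot(*q[:2])<35: print("red",c[i].round(1),s[i,4],"h",h,"r",round(np.hypot(*q[:2]),1),"ccw of downslope",round(np.degrees(np.arctan2(-q[1],-q[0])),1))
E
python3 - <<'E'
from h import *
np.set_printoptions(precision=4,suppress=True)
o=arm.get_obs();print(o["force"]@R.from_rotvec(o["eef_rot"]).as_matrix(),*go(tcp(56.4,1,1,0),o))
f=cam("wrist",obs=o);np.savez("f12.npz",**{k:f[k] for k in("image","R","o","cx","cy","fx","fy")});redmarks(f)
for n in (2,7,11):print(n);redmarks(dict(np.load(f"f{n}.npz")))
swing([4,8,12],o)
E
```

```text
time_s: 18.2
position: [489.5, 60.3, 327.1]
eef_rot: [-0.577, 2.607, -0.222]
force: [-1.6, -2.4, -2.1]
width: 0.234
finger_force: 59.3
[ 3.141  -1.1094  1.2501] [-0.0001  0.0013 -0.0024] [0.0019 0.0003 0.0034]
2
red [265.1 187.2] 76 h 0 r 22.8 ccw of downslope 1.9
red [265.1 187.2] 76 h 15 r 22.5 ccw of downslope 0.3
red [246.5 210.8] 39 h 0 r 15.6 ccw of downslope 70.9
red [246.5 210.8] 39 h 15 r 14.5 ccw of downslope 66.3
7
red [278.9  41.9] 92 h 0 r 20.9 ccw of downslope 2.1
red [278.9  41.9] 92 h 15 r 19.3 ccw of downslope -0.9
red [244.1  48.7] 52 h 0 r 17.6 ccw of downslope 66.7
red [244.1  48.7] 52 h 15 r 15.3 ccw of downslope 65.7
11
red [246.8  46.6] 51 h 0 r 17.8 ccw of downslope 66.1
red [246.8  46.6] 51 h 15 r 15.5 ccw of downslope 65.7
4 [0.0001, 0.0, 0.0444, -0.0009, -0.0116, 0.0]
8 [0.0002, 0.0, 0.0889, -0.001, -0.0232, 0.0]
12 [0.0003, 0.0, 0.1333, -0.0002, -0.0348, 0.0]
```

```bash
python3 -m handwheel '[0,0,0.044,-0.001,-0.0116,0,1, 0,0,0.089,-0.001,-0.0232,0,1, 0,0,0.133,0,-0.0348,0,1, 0,0,0.133,0,-0.0348,0,1, 0,0,0.133,0,-0.0348,0,1]'; python3 - <<'E'
from h import *
np.set_printoptions(precision=4,suppress=True)
o=arm.get_obs();print(o["force"]@R.from_rotvec(o["eef_rot"]).as_matrix())
f=cam("wrist",obs=o);np.savez("f13.npz",**{k:f[k] for k in("image","R","o","cx","cy","fx","fy")});redmarks(f)
hsv=cv2.cvtColor(f["image"],cv2.COLOR_RGB2HSV);print(proj(f,(lid_T()@[-30,0,15,1])[:3]))
g=dict(np.load("f12.npz"));print(proj(g,(lid_T()@[-30,0,15,1])[:3]))
for h in (f,g):
    hsv=cv2.cvtColor(h["image"],cv2.COLOR_RGB2HSV);r=(((hsv[...,0]<10)|(hsv[...,0]>170))&(hsv[...,1]>110)&(hsv[...,2]>30)).astype(np.uint8)
    k,l,s,c=cv2.connectedComponentsWithStats(r);print([(c[i].round(1).tolist(),int(s[i,4])) for i in range(1,k) if s[i,4]>5])
swing([10,20,30,40,52],o)
E
```

```text
time_s: 18.75
position: [497.5, 41.7, 332.2]
eef_rot: [-0.303, 2.643, -0.155]
force: [-3.1, -6.0, 3.9]
width: 0.236
finger_force: 59.9
[ 2.3731 -5.877  -4.5624]
[[250.8323  44.3978]]
[[251.0963  45.658 ]]
[([269.5, 0.0], 6), ([33.1, 122.5], 3503), ([419.4, 134.2], 1406)]
[([33.7, 28.8], 1903), ([397.2, 166.2], 1323), ([18.0, 160.9], 409), ([552.0, 406.0], 348)]
10 [0.0003, -0.0, 0.1111, -0.0006, -0.0291, -0.0]
20 [0.0005, -0.0, 0.2222, 0.0038, -0.0578, -0.0]
30 [0.0008, -0.0, 0.3333, 0.0131, -0.0854, -0.0]
40 [0.0011, -0.0001, 0.4444, 0.0271, -0.1109, -0.0001]
52 [0.0014, -0.0001, 0.5778, 0.0494, -0.1377, -0.0001]
```

```bash
S='
from h import *
np.set_printoptions(precision=2,suppress=True)
o=arm.get_obs();print(o["force"]@R.from_rotvec(o["eef_rot"]).as_matrix(),o["ft_torque"]@R.from_rotvec(o["eef_rot"]).as_matrix())'
for i in 1 2 3; do python3 -m handwheel '[0,0,-0.011,0,0.0029,0,1, 0,0,-0.011,0,0.0029,0,1]'|grep -E 'time'; python3 -c "$S"; done
for i in 1 2 3; do python3 -m handwheel '[0,0,0.011,0,-0.0029,0,1, 0,0,0.011,0,-0.0029,0,1]'|grep -E 'time'; python3 -c "$S"; done
```

```text
time_s: 19.0
[ 3.94 -6.9  -4.75] [ 1.14  1.16 -0.24]
time_s: 19.2
[ 4.37 -6.74 -6.35] [ 1.3   1.34 -0.15]
time_s: 19.4
[ 4.68 -7.42 -6.55] [ 1.42  1.49 -0.11]
time_s: 19.6
[ 4.68 -2.45 -6.77] [ 0.38  1.51 -0.39]
time_s: 19.8
[ 3.75 -1.01 -6.21] [ 0.05  1.29 -0.46]
time_s: 20.0
[ 2.9   1.11 -6.17] [-0.2   1.14 -0.52]
```

```bash
python3 -m handwheel '[0,0,0,0,0,0,0.4, 0,0,0,0,0,0,-0.1, 0,0,0,0,0,0,-0.1, 0,0,0,0,0,-0.06,-0.1, 0,0,0,0,0,-0.12,-0.1, 0,0,0,0,0,-0.12,-0.1, 0,0,0,0,0,-0.12,-0.1]'; python3 - <<'E'
from h import *
np.set_printoptions(precision=2,suppress=True)
o=arm.get_obs();print("free force",o["force"]@R.from_rotvec(o["eef_rot"]).as_matrix())
f=cam("wrist",obs=o);np.savez("f14.npz",**{k:f[k] for k in("image","R","o","cx","cy","fx","fy")});redmarks(f)
L=lidR(TH);A=44.4;Q=R.from_euler('z',A,degrees=True).as_matrix()
g=cv2.cvtColor(f["image"],cv2.COLOR_RGB2GRAY)
def worm(thr):
    d=cv2.morphologyEx((g<thr).astype(np.uint8),cv2.MORPH_CLOSE,np.ones((7,7)));k,l,s,c=cv2.connectedComponentsWithStats(d)
    W=lid_T()@wrench_on_nut(A,0,1,-1);p=proj(f,(W@[31,-6,17,1])[:3])[0]
    for i in range(1,k):
        if np.hypot(*(c[i]-p))<30 and 300<s[i,4]<2500:
            q=(onplane(f,c[i:i+1],L[:,2],C+16*L[:,2])-C)@L-[-30,0,0];print(thr,s[i],c[i],q@Q)
for t in (55,70,85): worm(t)
# handle direction: edges of the bar, by brightness rows around image column of the grip
E=cv2.Canny(cv2.GaussianBlur(g,(3,3),0),40,120);ln=cv2.HoughLinesP(E,1,np.pi/360,25,minLineLength=25,maxLineGap=4)
for x1,y1,x2,y2 in ln[:,0]:
    P=(onplane(f,[(x1,y1),(x2,y2)],L[:,2],C+13*L[:,2])-C)@L-[-30,0,0];d=P[1]-P[0];a=np.degrees(np.arctan2(d[1],d[0]))%180
    m=P.mean(0)
    if np.hypot(*m[:2])<125 and np.hypot(*d[:2])>15:
        q=P@Q
        if q[:,0].min()>-25 and abs(q[:,1]).max()<75: print((x1,y1,x2,y2),"ang-A",round((a-A+90)%180-90,1),q[:,:2].round(1).tolist())
E
```

```text
time_s: 20.7
position: [463.9, 46.0, 396.2]
eef_rot: [-0.301, 2.641, -0.153]
force: [0.3, -0.2, -0.5]
width: 0.552
finger_force: 0.0
free force [ 0.01 -0.2   0.56]
red [270.6  28.7] 27 h 0 r 18.9 ccw of downslope 4.1
red [270.6  28.7] 27 h 15 r 16.7 ccw of downslope 0.6
red [243.6  34.8] 42 h 0 r 18.3 ccw of downslope 55.1
red [243.6  34.8] 42 h 15 r 15.7 ccw of downslope 55.2
55 [257  99  32  27 430] [272.4  112.41] [[27.75 -5.75 16.  ]]
70 [256  99  38  38 707] [274.8  116.78] [[30.54 -5.5  16.  ]]
(np.int32(256), np.int32(99), np.int32(329), np.int32(63)) ang-A -89.6 [[17.1, -11.4], [16.8, 34.3]]
(np.int32(277), np.int32(88), np.int32(330), np.int32(62)) ang-A -89.7 [[16.7, 2.2], [16.5, 35.0]]
(np.int32(300), np.int32(234), np.int32(300), np.int32(273)) ang-A -23.3 [[105.7, -21.8], [132.5, -33.4]]
(np.int32(256), np.int32(141), np.int32(265), np.int32(203)) ang-A -17.4 [[38.8, -21.9], [76.6, -33.7]]
(np.int32(237), np.int32(73), np.int32(253), np.int32(99)) ang-A 7.4 [[0.1, -15.1], [16.4, -13.0]]
(np.int32(247), np.int32(88), np.int32(269), np.int32(123)) ang-A 8.0 [[9.6, -13.5], 
[... 941 characters left out ...]
300), np.int32(189), np.int32(334), np.int32(97)) ang-A -43.1 [[77.3, -9.6], [34.8, 30.2]]
(np.int32(253), np.int32(164), np.int32(258), np.int32(204)) ang-A -18.9 [[50.7, -29.7], [75.4, -38.1]]
(np.int32(260), np.int32(121), np.int32(289), np.int32(112)) ang-A 82.2 [[29.3, -14.6], [31.7, 3.1]]
(np.int32(243), np.int32(116), np.int32(250), np.int32(163)) ang-A -17.7 [[22.5, -22.5], [49.4, -31.1]]
(np.int32(271), np.int32(138), np.int32(272), np.int32(103)) ang-A -26.6 [[41.0, -12.9], [23.0, -3.9]]
(np.int32(283), np.int32(99), np.int32(294), np.int32(124)) ang-A 0.5 [[23.6, 2.9], [39.2, 3.0]]
(np.int32(376), np.int32(129), np.int32(393), np.int32(99)) ang-A -50.4 [[62.0, 46.4], [50.0, 61.0]]
```

The floor edge reads x≈17 and the worm (30.5,-5.5) in wrench axes, so the wrench is snug. The valve mark followed the test turn, 65.7° → 55.2°. I'll regrip and tighten.

```bash
python3 -m handwheel '[0,0,0,0,0,0.06,-0.1, 0,0,0,0,0,0.105,-0.1, 0,0,0,0,0,0.12,-0.1, 0,0,0,0,0,0.12,1, 0,0,0,0,0,0.12,1, 0,0,0,0,0,0.12,1, 0,0,0,0,0,0.12,1]' 70; python3 - <<'E'
from h import *
o=arm.get_obs();print(o["force"]@R.from_rotvec(o["eef_rot"]).as_matrix(),*go(tcp(44.4,1,0,0),o))
swing([5,10,15,20,25,30,35,40],o)
E
```

```text
time_s: 21.45
position: [497.1, 41.7, 332.3]
eef_rot: [-0.301, 2.643, -0.154]
force: [-3.1, -1.9, -3.1]
width: 0.223
finger_force: 68.4
[ 4.52075479 -0.80655735  1.43965631] [ 0.00028508  0.00125177 -0.00208693] [0.00029759 0.00076827 0.00341173]
5 [0.0001, -0.0, 0.0556, -0.001, -0.0145, -0.0]
10 [0.0002, -0.0001, 0.1111, -0.0007, -0.029, -0.0]
15 [0.0003, -0.0001, 0.1667, 0.0008, -0.0434, -0.0]
20 [0.0004, -0.0001, 0.2222, 0.0036, -0.0577, -0.0]
25 [0.0005, -0.0001, 0.2778, 0.0076, -0.0716, -0.0]
30 [0.0007, -0.0002, 0.3333, 0.0128, -0.0852, -0.0001]
35 [0.0008, -0.0002, 0.3889, 0.0192, -0.0982, -0.0001]
40 [0.0009, -0.0002, 0.4444, 0.0267, -0.1107, -0.0001]
```

```bash
python3 -m handwheel '[0,0,0.056,-0.001,-0.0145,0,1, 0,0,0.111,-0.0007,-0.029,0,1, 0,0,0.167,0.001,-0.0434,0,1, 0,0,0.222,0.0036,-0.0577,0,1, 0,0,0.278,0.0076,-0.0716,0,1, 0,0,0.333,0.0128,-0.0852,0,1, 0,0,0.389,0.0192,-0.0982,0,1, 0,0,0.444,0.0267,-0.1107,0,1, 0,0,0.444,0.0267,-0.1107,0,1, 0,0,0.444,0.0267,-0.1107,0,1]'; python3 - <<'E'
from h import *
o=arm.get_obs();print(o["force"]@R.from_rotvec(o["eef_rot"]).as_matrix(),*go(tcp(4.4,1,0,0),o))
f=cam("wrist",obs=o);redmarks(f)
swing([4,8,12],o)
E
```

```text
time_s: 22.45
position: [495.9, -26.5, 335.7]
eef_rot: [0.616, 2.581, 0.076]
force: [-2.0, -5.0, -2.6]
width: 0.227
finger_force: 69.0
[ 0.51478387 -5.74646301  1.6068777 ] [ 0.00099391  0.00089545 -0.00025034] [0.00067003 0.00051038 0.00283985]
4 [0.0001, -0.0001, 0.0444, -0.0009, -0.0116, -0.0]
8 [0.0001, -0.0001, 0.0889, -0.0009, -0.0233, -0.0]
12 [0.0002, -0.0002, 0.1333, -0.0002, -0.0349, -0.0001]
```

```bash
python3 -m handwheel '[0,0,0.044,-0.001,-0.0116,0,1, 0,0,0.089,-0.001,-0.0233,0,1, 0,0,0.133,0,-0.035,0,1, 0,0,0.133,0,-0.035,0,1, 0,0,0.133,0,-0.035,0,1, 0,0,0.133,0,-0.035,0,1]'; python3 - <<'E'
from h import *
o=arm.get_obs();print(o["force"]@R.from_rotvec(o["eef_rot"]).as_matrix(),*go(tcp(-7.6,1,0,0),o))
a=cam("scene");b=cam("side");np.savez("f15.npz",a=a["image"],b=b["image"])
for f in (a,b): redmarks(f)
E
```

```text
time_s: 23.1
position: [487.6, -45.0, 332.3]
eef_rot: [0.882, 2.508, 0.144]
force: [-0.8, -7.4, -0.7]
width: 0.235
finger_force: 69.1
[-3.71612474 -6.43472857  0.7177703 ] [0.00136019 0.00080234 0.00076222] [ 6.32014969e-04 -1.49748840e-05  2.50673684e-03]
```

```bash
python3 -m handwheel '[0,0,0,0,0,0,0.4, 0,0,0,0,0,0,-0.1, 0,0,0,0,0,0,-0.1, 0,0,0,0,0,-0.06,-0.1, 0,0,0,0,0,-0.12,-0.1, 0,0,0,0,0,-0.12,-0.1, 0,0,0,0,0,-0.12,-0.1]'; python3 - <<'E'
from h import *
np.set_printoptions(precision=2,suppress=True)
o=arm.get_obs()
f=cam("wrist",obs=o);np.savez("f16.npz",**{k:f[k] for k in("image","R","o","cx","cy","fx","fy")});redmarks(f)
L=lidR(TH);A=-7.6;Q=R.from_euler('z',A,degrees=True).as_matrix()
g=cv2.cvtColor(f["image"],cv2.COLOR_RGB2GRAY)
E=cv2.Canny(cv2.GaussianBlur(g,(3,3),0),40,120);ln=cv2.HoughLinesP(E,1,np.pi/360,25,minLineLength=25,maxLineGap=4)
for x1,y1,x2,y2 in ln[:,0]:
    P=(onplane(f,[(x1,y1),(x2,y2)],L[:,2],C+13*L[:,2])-C)@L-[-30,0,0];q=P@Q;d=q[1]-q[0];a=(np.degrees(np.arctan2(d[1],d[0]))+90)%180-90
    if np.hypot(*d[:2])>15 and (min(abs(a+22.5),90-abs(a))<5) and q[:,0].min()>-25 and abs(q[:,1]).max()<60: print("line ang-A",round(a,1),q[:,:2].round(1).tolist())
E
```

```text
time_s: 23.9
position: [453.8, -40.8, 396.4]
eef_rot: [0.884, 2.506, 0.148]
force: [-0.2, 0.9, -0.6]
width: 0.55
finger_force: 0.0
red [237.   29.6] 172 h 0 r 22.5 ccw of downslope 1.6
red [237.   29.6] 172 h 15 r 19.6 ccw of downslope 1.3
line ang-A -22.1 [[82.3, -12.3], [136.9, -34.5]]
line ang-A -19.9 [[86.5, -37.6], [113.9, -47.5]]
line ang-A -22.9 [[26.7, -8.1], [40.7, -13.9]]
line ang-A -17.9 [[39.8, -21.6], [70.6, -31.5]]
line ang-A -22.2 [[107.6, -41.6], [135.5, -53.0]]
line ang-A -26.8 [[40.5, -8.5], [26.1, -1.3]]
line ang-A -22.6 [[100.0, -25.0], [128.9, -37.0]]
line ang-A -89.7 [[17.3, -12.6], [17.0, 35.1]]
line ang-A -26.7 [[37.2, -5.7], [23.0, 1.4]]
line ang-A -21.5 [[23.5, -8.5], [40.2, -15.0]]
line ang-A -89.8 [[44.8, 5.3], [44.8, 22.1]]
line ang-A -22.2 [[78.2, -13.2], [101.7, -22.9]]
```

```bash
python3 - <<'E'
from h import *
f=dict(np.load("f16.npz"));L=lidR(TH);hsv=cv2.cvtColor(f["image"],cv2.COLOR_RGB2HSV);r=(((hsv[...,0]<8)|(hsv[...,0]>172))&(hsv[...,1]>150)&(hsv[...,2]>60))
ys,xs=np.where(r);k=np.hypot(xs-237,ys-29.6)<25;p=np.c_[xs,ys][k]
for y in range(p[:,1].min(),p[:,1].max()+1,2):
    q=p[p[:,1]==y]
    if len(q):
        v=[]
        for h in (0,15):
            P=((onplane(f,[q.mean(0)],L[:,2],C+h*L[:,2])-C)@L-[-30,0,0])[0];v+= [P[:2].round(1).tolist(),round(np.degrees(np.arctan2(-P[1],-P[0])),1)]
        print(y,q[:,0].min(),q[:,0].max(),v)
E
```

```text
18 233 234 [[-28.4, 1.0], np.float64(-2.1), [-25.1, 1.1], np.float64(-2.5)]
20 230 235 [[-27.9, -0.0], np.float64(0.1), [-24.6, 0.1], np.float64(-0.2)]
22 229 237 [[-26.9, -0.4], np.float64(0.8), [-23.7, -0.2], np.float64(0.5)]
24 230 237 [[-25.9, -0.7], np.float64(1.6), [-22.8, -0.5], np.float64(1.3)]
26 231 239 [[-24.6, -0.6], np.float64(1.3), [-21.6, -0.4], np.float64(1.0)]
28 233 240 [[-23.3, -0.4], np.float64(1.0), [-20.3, -0.2], np.float64(0.7)]
30 234 241 [[-22.1, -0.5], np.float64(1.3), [-19.3, -0.3], np.float64(1.0)]
32 235 242 [[-20.9, -0.6], np.float64(1.6), [-18.2, -0.4], np.float64(1.3)]
34 236 242 [[-19.9, -0.9], np.float64(2.7), [-17.2, -0.7], np.float64(2.4)]
36 237 244 [[-18.6, -0.8], np.float64(2.4), [-16.0, -0.6], np.float64(2.1)]
38 238 245 [[-17.4, -0.9], np.float64(2.8), [-14.9, -0.7], np.float64(2.6)]
40 239 243 [[-16.7, -1.7], np.float64(5.8), [-14.2, -1.5], np.float64(5.9)]
```

The lines meet: the hexagon mark is within about 1.5° of the lid mark. I'll regrip the handle, slide the wrench off along the flats, and lift.

```bash
python3 -m handwheel '[0,0,0,0,0,0.06,-0.1, 0,0,0,0,0,0.105,-0.1, 0,0,0,0,0,0.12,-0.1, 0,0,0,0,0,0.12,1, 0,0,0,0,0,0.12,1, 0,0,0,0,0,0.12,1, 0,0,0,0,0,0.12,1, 0,0,0,-0.01,0.0044,0.119,1, 0,0,0,-0.025,0.011,0.119,1, 0,0,0,-0.045,0.0197,0.119,1, 0,0,0,-0.0685,0.03,0.119,1, 0,0,0,-0.0685,0.03,0.119,1]' 70; python3 -m handwheel '[0,0,0,0,0,-0.05,1, 0,0,0,0,0,-0.12,1, 0,0,0,0,0,-0.2,1, 0,0,0,0,0,-0.2,1]';  python3 - <<'E'
from h import *
np.set_printoptions(precision=4,suppress=True)
o=arm.get_obs();f=cam("wrist",obs=o);redmarks(f);print(proj(f,(lid_T()@[-30,0,10,1])[:3]))
# place: original wrench spot, handle at 13.2 deg, TCP over (498,-350)
L=R.from_euler('z',13.2,degrees=True).as_matrix();T=np.c_[-L[:,0],L[:,1],-L[:,2]]
for z in (300,185): print(*rel([498,-350,z],T,o))
E
```

```text
time_s: 25.15
position: [526.6, -56.5, 355.1]
eef_rot: [0.886, 2.504, 0.147]
force: [0.9, -0.4, -2.0]
width: 0.233
finger_force: 68.9
time_s: 25.55
position: [467.5, -49.8, 464.7]
eef_rot: [0.885, 2.5, 0.152]
force: [0.2, 0.3, -2.9]
width: 0.228
finger_force: 69.1
[[232.6155  -0.1517]]
[ 0.0368  0.3265 -0.5675] [-0.2326 -0.4345  0.2921]
[ 0.0368  0.3265 -0.5675] [-0.1553 -0.4838  0.4604]
```

```bash
python3 -m handwheel '[0.037,0.326,-0.567,-0.233,-0.434,0.292,1, 0.037,0.326,-0.567,-0.233,-0.434,0.292,1, 0.037,0.326,-0.567,-0.233,-0.434,0.292,1, 0.037,0.326,-0.567,-0.233,-0.434,0.292,1, 0.037,0.326,-0.567,-0.233,-0.434,0.292,1, 0.037,0.326,-0.567,-0.233,-0.434,0.292,1, 0.037,0.326,-0.567,-0.233,-0.434,0.292,1, 0.037,0.326,-0.567,-0.233,-0.434,0.292,1, 0.037,0.326,-0.567,-0.233,-0.434,0.292,1, 0.037,0.326,-0.567,-0.233,-0.434,0.292,1, 0.037,0.326,-0.567,-0.233,-0.434,0.292,1]';  python3 - <<'E'
from h import *
np.set_printoptions(precision=4,suppress=True)
o=arm.get_obs()
L=R.from_euler('z',13.2,degrees=True).as_matrix();T=np.c_[-L[:,0],L[:,1],-L[:,2]]
for z in (190,185): print(*rel([498,-350,z],T,o))
E
```

```text
time_s: 26.7
position: [497.3, -352.7, 291.8]
eef_rot: [0.355, -3.107, 0.004]
force: [0.6, 0.1, -2.8]
width: 0.228
finger_force: 69.2
[-0.0005 -0.0092 -0.0017] [-0.0046  0.0042  0.1697]
[-0.0005 -0.0092 -0.0017] [-0.0047  0.0042  0.178 ]
```

```bash
python3 -m handwheel '[0,0,0,-0.004,0.004,0.07,1, 0,0,0,-0.004,0.004,0.14,1, 0,0,0,-0.004,0.004,0.163,1, 0,0,0,-0.004,0.004,0.169,1, 0,0,0,-0.004,0.004,0.169,1]'; python3 -m handwheel '[0,0,0,0,0,0.003,1, 0,0,0,0,0,0.003,1]' | grep -E 'pos|force'; python3 -m handwheel '[0,0,0,0,0,0.003,1, 0,0,0,0,0,0.003,1]'| grep -E 'pos|force'; python3 -m handwheel '[0,0,0,0,0,0.002,1, 0,0,0,0,0,0.002,1]'| grep -E 'pos|force'
```

```text
time_s: 27.2
position: [499.6, -347.6, 194.6]
eef_rot: [0.358, -3.113, 0.004]
force: [0.0, -0.1, -1.1]
width: 0.228
finger_force: 69.1
position: [499.9, -347.7, 193.5]
force: [-0.2, -0.3, -2.8]
finger_force: 69.2
position: [499.6, -347.5, 190.8]
force: [0.1, 0.4, -2.5]
finger_force: 69.2
position: [499.4, -347.5, 189.1]
force: [-0.6, -0.5, -2.9]
finger_force: 69.2
```

```bash
for i in 1 2 3; do python3 -m handwheel '[0,0,0,0,0,0.003,1, 0,0,0,0,0,0.003,1]' | grep -E 'pos|force:'; done
```

```text
position: [499.3, -347.5, 187.1]
force: [-0.4, -0.1, -2.9]
finger_force: 69.2
position: [499.3, -347.4, 185.3]
force: [0.4, -0.7, -3.6]
finger_force: 69.2
position: [499.4, -347.6, 184.2]
force: [-3.3, 2.2, 8.3]
finger_force: 70.4
```

```bash
python3 -m handwheel '[0,0,0,0,0,0,0.4, 0,0,0,0,0,0,-0.1, 0,0,0,0,0,0,-0.1, 0,0,0,0,0,-0.06,-0.1, 0,0,0,0,0,-0.14,-1, 0,0,0,0,0,-0.2,-1, 0,0,0,0,0,-0.2,-1, 0,0,0,0,0,-0.2,-1]'; python3 - <<'E'
from h import *
np.set_printoptions(precision=3,suppress=True)
o=arm.get_obs();f=cam("wrist",obs=o);np.savez("f17.npz",**{k:f[k] for k in("image","R","o","cx","cy","fx","fy")})
g=cv2.cvtColor(f["image"],cv2.COLOR_RGB2GRAY);W=R.from_euler('z',35.7,degrees=True).as_matrix()
E=cv2.Canny(cv2.GaussianBlur(g,(3,3),0),40,120);ln=cv2.HoughLinesP(E,1,np.pi/360,30,minLineLength=40,maxLineGap=4)
for x1,y1,x2,y2 in ln[:,0]:
    P=onz(f,[(x1,y1),(x2,y2)],18);a=np.degrees(np.arctan2(*(P[1]-P[0])[[1,0]]))
    if abs((P.mean(0)-[500,-350,18])[1])<40 and P[:,0].max()<600: print(round(a,1),P[:,:2].round(0).tolist())
# view pose over the valve as for f2
L=R.from_euler('z',-7,degrees=True).as_matrix()@R.from_euler('y',-12,degrees=True).as_matrix();T=np.c_[-L[:,0],L[:,1],-L[:,2]]
print(o["position"],*rel([441,8,397],T,o))
E
```

```text
time_s: 29.2
position: [500.5, -347.0, 304.5]
eef_rot: [0.36, -3.114, 0.004]
force: [-0.6, 0.8, 1.3]
width: 0.999
finger_force: 0.0
14.5 [[475.0, -343.0], [565.0, -320.0]]
13.6 [[480.0, -364.0], [517.0, -355.0]]
173.2 [[473.0, -343.0], [413.0, -336.0]]
-166.4 [[521.0, -337.0], [484.0, -345.0]]
126.8 [[435.0, -394.0], [397.0, -343.0]]
88.4 [[434.0, -396.0], [435.0, -355.0]]
37.0 [[381.0, -382.0], [409.0, -361.0]]
[ 500.525 -347.049  304.47 ] [ 0.022 -0.136  0.224] [-0.037  0.599 -0.156]
```

```bash
python3 -m handwheel '[0,0,0,0,0,-0.08,-1, 0,0,0,0,0,-0.156,-1, 0.022,-0.136,0.224,-0.037,0.6,-0.156,-1, 0.022,-0.136,0.224,-0.037,0.6,-0.156,-1, 0.022,-0.136,0.224,-0.037,0.6,-0.156,-1, 0.022,-0.136,0.224,-0.037,0.6,-0.156,-1, 0.022,-0.136,0.224,-0.037,0.6,-0.156,-1, 0.022,-0.136,0.224,-0.037,0.6,-0.156,-1, 0.022,-0.136,0.224,-0.037,0.6,-0.156,-1, 0.022,-0.136,0.224,-0.037,0.6,-0.156,-1, 0.022,-0.136,0.224,-0.037,0.6,-0.156,-1]'; python3 - <<'E'
from h import *
o=arm.get_obs();f=cam("wrist",obs=o);np.savez("f18.npz",**{k:f[k] for k in("image","R","o","cx","cy","fx","fy")});redmarks(f)
L=lidR(TH);hsv=cv2.cvtColor(f["image"],cv2.COLOR_RGB2HSV);r=(((hsv[...,0]<8)|(hsv[...,0]>172))&(hsv[...,1]>150)&(hsv[...,2]>60))
n=proj(f,(lid_T()@[-50,0,8,1])[:3])[0];ys,xs=np.where(r);k=np.hypot(xs-n[0],ys-n[1])<30;p=np.c_[xs,ys][k];print(n,proj(f,(lid_T()@[-30,0,15,1])[:3])[0],len(p))
for y in sorted(set(p[:,1])):
    q=p[p[:,1]==y];P=((onplane(f,[q.mean(0)],L[:,2],C+15*L[:,2])-C)@L-[-30,0,0])[0];print(y,q[:,0].min(),q[:,0].max(),P[:2].round(1),round(np.degrees(np.arctan2(-P[1],-P[0])),1))
E
```

```text
time_s: 30.35
position: [440.1, 11.3, 395.8]
eef_rot: [0.174, 2.931, -0.02]
force: [-0.0, -0.7, -0.5]
width: 1.0
finger_force: 0.0
red [270.6 189.8] 118 h 0 r 19.5 ccw of downslope 2.1
red [270.6 189.8] 118 h 15 r 19.3 ccw of downslope 0.7
[271.26108011 188.93207532] [270.89743043 217.16559231] 118
178 270 272 [-27.5  -0. ] 0.0
179 269 273 [-26.8  -0. ] 0.0
180 269 273 [-26.1  -0. ] 0.0
181 269 273 [-25.4   0. ] -0.0
182 269 273 [-24.7   0. ] -0.0
183 269 273 [-24.   0.] -0.0
184 269 273 [-23.3   0. ] -0.0
185 269 273 [-22.6   0. ] -0.0
186 269 273 [-21.9   0. ] -0.0
187 269 273 [-21.2   0. ] -0.0
188 269 273 [-20.5   0. ] -0.0
189 268 273 [-19.8  -0.3] 1.0
190 269 273 [-19.1   0. ] -0.1
191 269 273 [-18.4   0. ] -0.1
192 269 273 [-17.7   0. ] -0.1
193 270 273 [-17.    0.4] -1.3
194 268 273 [-16.3  -0.3] 1.1
195 268 271 [-15.6  -1. ] 3.8
196 267 272 [-14.9  -1. ] 3.9
197 268 272 [-14.2  -0.7] 2.7
198 268 272 [-13.5  -0.7] 2.8
199 268 272 [-12.8  -0.7] 3.0
200 268 272 [-12.1  -0.7] 3.1
201 268 272 [-11.4  -0.7] 3.3
```

The lines meet within about 3°, the wrench lies on the mat, and the arm is clear.

```bash
python3 -c "
from station import arm
print(arm.close_job())"
```

```text
the job is handed in; nothing more can be done
None
```

I tightened the valve until its red line was within about 3° of the lid line, laid the wrench back on the mat, and handed the job in at about 30 s; hand-in returned no verdict, and I judged the snug fit from camera measurements and forces only.

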